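# Clean a brake pad's friction face in the jog-stick brushing jig

### The arm

A 7-joint arm with a two-finger parallel gripper is mounted at the origin on the work surface. World frame = base frame: x ahead of the robot, y to its left, z up, the work surface at z = 0. Lengths are in m, angles in rad, forces in N, time in s.
With the tool pointing down it reaches from about 0.425 to 0.875 m from the base axis. Payload 4.7 kg.
Tool frame: the origin (TCP) lies midway between the tips of the shut fingers; the grasp point (between the pads) lies 19 mm behind it; z points along the fingers, y is the direction in which the jaws open and shut (so a half turn about z gives the same grasp; the last joint's range is limited). The gripper opens to 87 mm and grips with 3 to 60 N. Pads are 19 mm wide; open, the fingers measure 117 mm over their backs; the gripper's body (75 mm by 190 mm) begins 51 mm behind the grasp point.
Start: joints at [1.321, 0.321, -0.07, 1.45, 0.023, 1.371, -0.057], TCP at [0.169, -0.628, 0.223] pointing down, gripper open.
Joint ranges: [-2.86, 2.86], [-0.3, 2.09], [-1.38, 1.24], [0.06, 2.45], [-1.56, 4.7], [0.09, 2.05], [-2.69, 2.69]. Speed limits (rad/s): [2.57, 2.57, 3.14, 3.14, 3.14, 3.14, 3.14].

### API

Orientations are given as a rotation vector (axis times angle).
In Python, from bench import * gives the robot as it stands. The module is installed in compiled form; this text tells all that it offers.
- The arm moves only by the tool play_rows, never from a script. Its argument "series" is one flat list of numbers, 7 for each row, row after row: the opening in per cent of the stroke, from 0 (shut) to 100 (fully open), then the shift along the tool's x, y, z in m, then the turn, a rotation vector about the tool's x, y, z in degrees. In form: [fingers, tx, ty, tz, rx, ry, rz, fingers, tx, ty, tz, rx, ry, rz, ...]. A call has 1 to 10 rows; each row is the pose to reach, as a shift and turn from the pose commanded when the call began, along the tool's axes at that moment; what a row does not reach only later rows make up. A row lasts 1/12 s, in which the tool goes at most 41.7 mm and 7.16 degrees, less where a joint would pass 70% of its speed; a pose out of reach is approached as far as the arm can. A call with a gripper value outside its range is refused whole. The fingers move at their own pace and stop on an object; "force" is the grip in N (left out, the last holds). Time passes only in rows, so rows that repeat a pose let the fingers close. It gives the time, the measured TCP pose, the force and the opening at its end, in the units of the state.
- get_state(): the state, without advancing time (a new reading comes with each control period).
- get_image(name): name is "scene" or "top"; returns a dict with "frame" (480x640x3 uint8, red, green, blue), "fx", "fy", "cx", "cy" (pixels), "R" (3x3) and "t" (3): a world point X has camera coordinates R X + t. Camera axes: x right, y down, z forward; pixel columns grow to the right and rows downward; lengths in m; the calibration is good to about 2 mm. A picture is of the moment at which its call begins. There is no depth.
- close_job(): hands the job in, once; it reports no verdict.
The state is a dict: "time": time; "joint_positions": joint angles; "qd": joint speeds; "joint_torque": joint torques, N m; "position": TCP position; "tool_rot": TCP orientation; "ft_force": force on the tool from outside, world axes, zero at the start; "torque": the same for the moment, N m; "grip_width": opening from 0.0 (shut) to 1.0 (fully open).
Only numpy, scipy, OpenCV 4.12 (cv2) and the standard library are available. Lean on these libraries where they do the work, as an engineer would, in place of code of your own. Each camera call takes 0.05 s, during which the arm holds its last target.

### The job

Turn the brake pad over and lay it on the jig's carriage, grooved friction face up, flat, lengthwise along the rods and centred between the two end lips, and let go of it. Then push the spring-centred stick by its grip all the way towards the drum brush, never towards the boxy hood, so that the carriage takes the pad under the brush, and hold it there for a good two seconds. Let the stick come back to centre with the pad still in place on the carriage, and leave the can, wrench and tin where they are.

Things in the scene. Friction and masses are not known exactly. Their poses are not given: they have to be found in the camera images.
- pad: Loose brake pad, a block 64 (its x) x 50 (y) x 22 mm (z), about 0.28 kg, sides flush; stands by itself on any side. Dark friction face with a groove 8 mm wide, 6 mm deep across its middle (along y); the other face is plain steel. Origin at the centre of the friction face; z points out through the steel back: up at the start (friction face on the bench), down when turned over.
- pad_center (a point): Centre of the brake pad's block, 11 mm inside from either face; same axes as the pad.
- rig: Jig fixed on the bench: base plate 160 x 360 x 12 mm, two guide rods along its y, and the stick's housing (68 mm square, top 55 mm above the bench) centred 140 mm towards -x. Origin under the plate's centre, at bench height; x points away from the stick, y along the rods, z up. Brush and hood stand at its two ends, either way round.
- carriage_bed (a point): Centre of the sliding carriage's top face, 44 mm above the bench; axes as the rig. The bed is flat, 90 mm (x) by 82 mm (y, the travel). Two lips, 8 mm high and 60 mm long, stand across the travel at its ends, 72 mm apart inside; the x sides are open. Linked to the stick.
- brush: Drum brush on two side plates on the rig's base: horizontal round drum 50 mm in diameter, 106 mm long across the rods, underside 68 mm above the bench (2 mm over a pad lying on the carriage), top 118 mm. It is 105 mm from the rig's centre along the rods. Origin on the base plate (12 mm up), below the drum's middle.
- hood: Boxy sheet-metal hood on the same kind of side plates, at the other end of the rods, 105 mm from the rig's centre, underside 70 mm and top 112 mm above the bench. Not used. Origin on the base plate, below its middle.
- knob (a point): Lower end of the stick's upright grip, a black round bar 26 mm in diameter and 50 mm long; this point is 100 mm above the bench when centred; z runs along the stick to the top at 150 mm. The stick's pivot is 45 mm below this point along that axis.
- stick (a joint): Tilt of the stick (rad): 0 centred, positive leans the top towards the rig's +y, negative towards -y; ends at +-0.45. A spring (0.9 N m/rad, 4 to 7 N at the grip) brings it back smoothly in about a second. The linked carriage moves to the same side, 0.24 m per rad: 108 mm at full tilt, which is under the brush or hood.
- can: Bystander: closed can, 66 mm in diameter, 150 mm tall, standing on the bench. Origin at the centre of its underside.
- wrench: Bystander: steel wrench 200 mm long lying on the bench.
- tin: Bystander: open steel bowl 90 mm across, 50 mm tall, standing on the bench. Origin at the centre of its underside.
Things that resemble listed ones, but are neither listed nor needed, are in the scene too. Of the things like the pad, leave any that is red; of the rest the smaller one is meant.

How it is judged:
By the outcome, as a careful person would: the job done as asked, in the order asked, and still so for the second after the job is handed in, with the robot touching nothing.
It also fails if it takes over 72 s, if anything falls off the work surface, if the arm or the gripper's body presses on something with over 40 N, if the wrist force passes 120 N, or if a joint passes its speed limit or range.

## Working session

There is one attempt and no reset: what is moved stays moved. The work goes in short steps, Python scripts to look and compute and a tool call to move; the robot and the scene stay as the last step left them, time stands still between calls to the robot, and variables do not carry over. Pictures are saved under pics/ and viewed, and the job is handed in when it is done.

Besides the shell and the picture viewer there is one more tool, called after "Request:" as name(argument=value, ...), one argument or row to a line, values as JSON. play_rows: Moves the arm, as the interface text tells. Its arguments: {"type":"object","properties":{"series":{"type":"array"},"force":{"type":"number"}},"required":["series"]}

```bash
mkdir -p pics; python3 - <<'E'
from bench import *
import cv2,pickle
s=get_state()
print({k:s[k] for k in('time','position','tool_rot','ft_force','grip_width')})
d={}
for n in('scene','top'):
    im=get_image(n); d[n]=im
    cv2.imwrite(f'pics/{n}0.png',im['frame'][:,:,::-1]); print(n,im['fx'],im['cx'],im['cy'],im['R'],im['t'])
pickle.dump(d,open('im0.pkl','wb'))
E
```

```text
{'time': 0.0, 'position': array([ 0.16928768, -0.62699005,  0.22146703]), 'tool_rot': array([-3.11242125e+00, -4.12949616e-01,  5.69586232e-04]), 'ft_force': array([-0.26153903,  0.09373047,  0.44773271]), 'grip_width': 1.002188278030619}
scene 614.3666455301606 317.8238062278865 237.40088053434744 [[ 0.82345751  0.5670556  -0.01912253]
 [ 0.36169106 -0.55060533 -0.75233858]
 [-0.43714677  0.61260241 -0.65849904]] [-0.41796793 -0.12037799  1.96429739]
top 473.5710399779057 316.5170653351504 241.37322899838787 [[-0.01783258 -0.99959247  0.02229099]
 [-0.99629043  0.01588764 -0.08457514]
 [ 0.08418652 -0.02371649 -0.99616774]] [-0.00962166  0.49278939  1.2489103 ]
```

View pics/scene0.png

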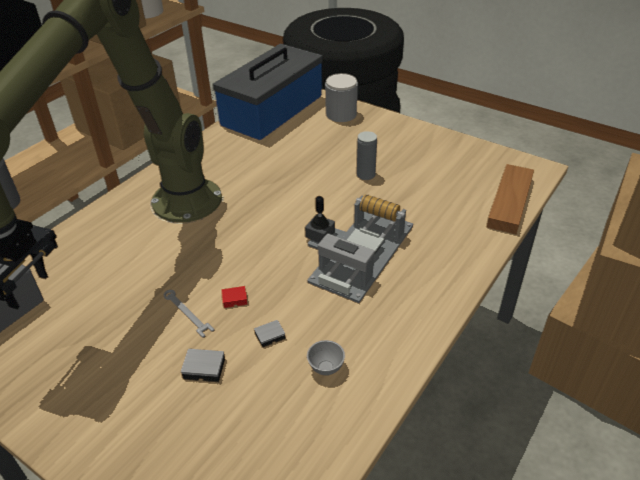

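View pics/top0.png

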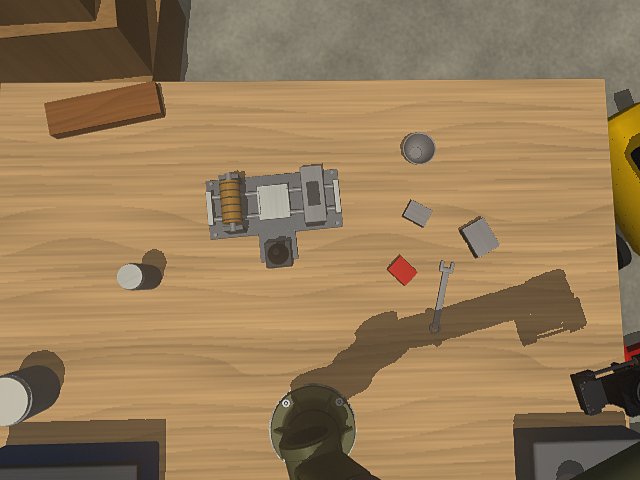

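The smaller grey pad is at top px (418,213), with the red decoy at (402,270) and the larger one at (479,237). The rig's carriage is at (273,201), the brush at (231,201) on the left (+y), the hood at (313,193), and the stick at (279,252). Next I'll zoom in to measure.

```bash
python3 - <<'E'
import cv2,pickle
d=pickle.load(open('im0.pkl','rb'))
t=d['top']['frame'][:,:,::-1]; s=d['scene']['frame'][:,:,::-1]
cv2.imwrite('pics/t_pad.png',cv2.resize(t[185:255,380:480],None,fx=8,fy=8,interpolation=cv2.INTER_CUBIC))
cv2.imwrite('pics/t_rig.png',cv2.resize(t[155:275,195:350],None,fx=5,fy=5,interpolation=cv2.INTER_CUBIC))
cv2.imwrite('pics/s_rig.png',cv2.resize(s[185:305,295:425],None,fx=5,fy=5,interpolation=cv2.INTER_CUBIC))
E
```

```text
(no output)
```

View pics/t_pad.png

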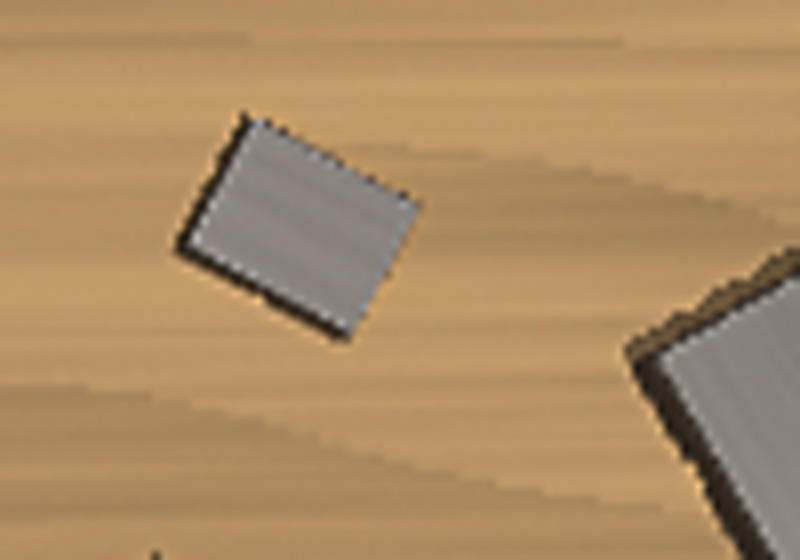

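View pics/t_rig.png

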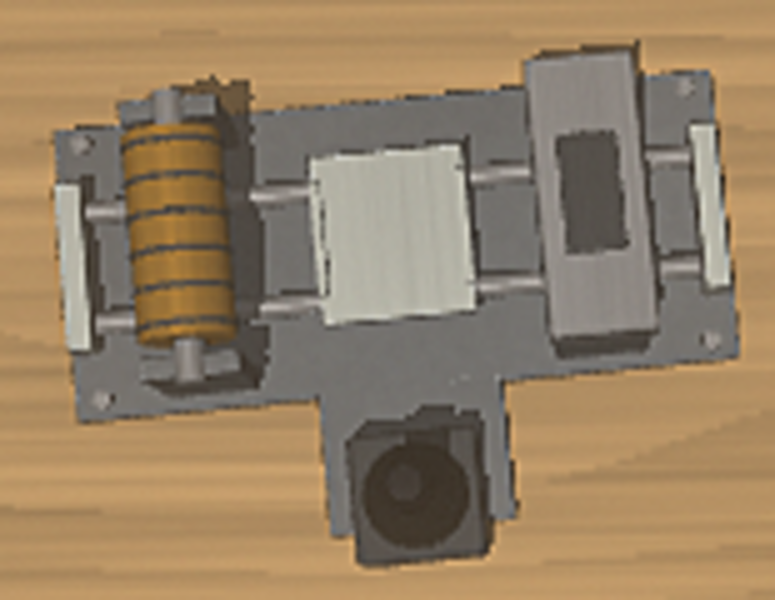

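View pics/s_rig.png

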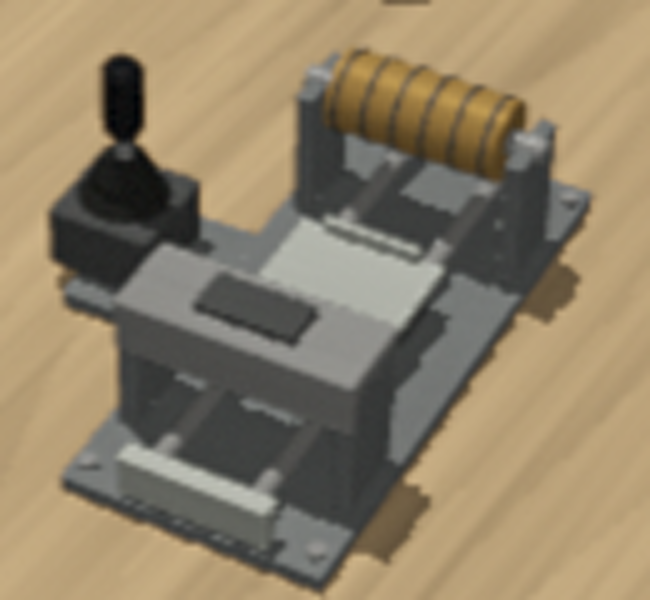

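```bash
cat > h.py <<'E'
import numpy as np,pickle,cv2
from scipy.optimize import least_squares
def proj(c,X):
    Y=np.asarray(X)@np.asarray(c['R']).T+c['t']; return np.c_[c['fx']*Y[:,0]/Y[:,2]+c['cx'],c['fy']*Y[:,1]/Y[:,2]+c['cy']]
def pose(p,L):
    L=np.array(L,float);c,s=np.cos(p[2]),np.sin(p[2]); return np.c_[p[0]+c*L[:,0]-s*L[:,1],p[1]+s*L[:,0]+c*L[:,1],L[:,2]]
def z(u,f,o): return (np.array(u,float)+.5)/f-.5+np.array(o)
def ray(c,u,zz):
    d=np.asarray(c['R']).T@np.array([(u[0]-c['cx'])/c['fx'],(u[1]-c['cy'])/c['fy'],1]); o=-np.asarray(c['R']).T@c['t']; return o+d*(zz-o[2])/d[2]
def fit(obs,p0):
    def r(p): return np.concatenate([(proj(c,pose(p,L))-u).ravel() for c,L,u in obs])
    s=least_squares(r,p0); return s.x,s.fun.reshape(-1,2)
E
python3 - <<'E'
from h import *
d=pickle.load(open('im0.pkl','rb'));T,S=d['top'],d['scene']
# rig
P=[(.08,.18,.012),(-.08,.18,.012),(-.08,-.18,.012),(.08,-.18,.012)]
ot=(T,P,z([(55,130),(77,422),(739,355),(711,70)],5,(195,155)))
os_=(S,[P[3],P[2],P[0]],z([(322,585),(62,483),(590,197)],5,(295,185)))
for o in ([ot],[os_],[ot,os_]):
    x,r=fit(o,[.6,.1,0]);print('rig',x.round(4),np.degrees(x[2]),r.round(1).tolist())
rig=x
B=[(.045,.041,.044),(-.045,.041,.044),(-.045,-.041,.044),(.045,-.041,.044)]
print('bed px',((proj(T,pose(rig,B))-[195,155]+.5)*5-.5).round(0).tolist())
K=pose(rig,[(-.14,0,.15),(-.14,0,.1)]);print('knob',K,((proj(T,K)-[195,155])*5).round(),((proj(S,K)-[295,185])*5).round())
# pad
a,b=.032,.025
L=[(a,b,.022),(a,-b,.022),(-a,-b,.022),(-a,b,.022),(-a,b,0),(-a,-b,0),(a,b,0)]
u=z([(255,120),(190,243),(350,328),(418,205),(422,205),(348,340),(243,115)],8,(380,185))
# a axis: long from (418,205)->(255,120)
x,r=fit([(T,[L[0],L[1],L[2],L[3],L[6],L[5]],np.vstack([u[:4],u[6],u[5]]))],[.55,-.3,-.5]);print('pad',x,np.degrees(x[2]),r.round(1).tolist())
E
```

```text
rig [0.5989 0.0955 0.0818] 4.687824590442997 [[-0.5, -0.1], [-0.1, -0.1], [0.5, 0.4], [0.0, -0.3]]
rig [0.6001 0.0891 0.0926] 5.3082344691130725 [[0.4, 0.3], [-0.7, 0.0], [0.3, -0.5]]
rig [0.5991 0.0937 0.0848] 4.860488131203623 [[0.1, 0.1], [0.7, 0.0], [1.2, 0.1], [0.6, -0.6], [0.4, -1.0], [-0.4, -1.4], [1.2, -1.1]]
bed px [[311.0, 157.0], [327.0, 325.0], [482.0, 309.0], [465.0, 142.0]]
knob [[0.45964432 0.0818629  0.15      ]
 [0.45964432 0.0818629  0.1       ]] [[407. 481.]
 [413. 487.]] [[121.  61.]
 [123. 131.]]
pad [ 0.56714242 -0.29344777  0.14196198] 8.133822451820325 [[-4.8, 2.6], [21.4, -15.6], [5.6, -3.1], [-21.0, 15.1], [-5.0, 4.5], [3.8, -3.6]]
```

```bash
python3 - <<'E'
import cv2,pickle
d=pickle.load(open('im0.pkl','rb'))
s=d['scene']['frame'][:,:,::-1]
cv2.imwrite('pics/s_pad.png',cv2.resize(s[310:360,240:305],None,fx=10,fy=10,interpolation=cv2.INTER_CUBIC))
E
```

```text
(no output)
```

View pics/s_pad.png

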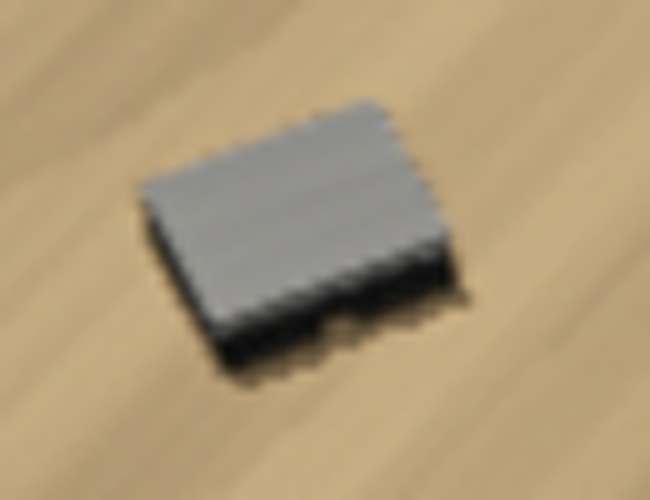

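```bash
python3 - <<'E'
from h import *
d=pickle.load(open('im0.pkl','rb'));T,S=d['top'],d['scene']
a,b=.032,.025
L=[(a,b,.022),(a,-b,.022),(-a,-b,.022),(-a,b,.022),(a,b,0),(a,-b,0),(-a,b,0)]
u=z([(190,243),(255,120),(418,205),(350,328),(180,250),(243,115),(348,340)],8,(380,185))
M=[(a,b,.022),(a,-b,.022),(-a,b,.022),(-a,-b,.022),(-a,-b,0),(a,-b,0)]
v=z([(370,100),(448,232),(140,188),(215,330),(235,378),(465,298)],10,(240,310))
ot,os_=(T,L,u),(S,M,v)
for o in ([ot],[os_],[ot,os_]):
    x,r=fit(o,[.55,-.3,1.1]);print('pad',x.round(4),np.degrees(x[2]),r.round(1).tolist())
E
```

```text
pad [ 0.5671 -0.2936  1.0612] 60.8031929362368 [[-0.1, -0.2], [0.2, -0.9], [0.7, -0.4], [0.8, 0.4], [-0.5, 0.1], [-0.1, 1.1], [-0.9, -0.2]]
pad [ 0.566  -0.2962  1.0745] 61.5628205935273 [[0.4, -0.3], [0.9, 0.1], [-0.1, 0.1], [0.3, -0.1], [-1.0, 0.8], [-0.4, -0.7]]
pad [ 0.5665 -0.2948  1.0614] 60.814787861882415 [[0.3, 0.1], [0.6, -0.7], [1.1, -0.2], [1.3, 0.6], [-0.1, 0.3], [0.3, 1.4], [-0.5, 0.0], [1.0, -0.5], [1.3, 0.0], [0.4, -0.3], [0.6, -0.5], [-0.7, 0.5], [0.1, -0.8]]
```

```bash
cat >> h.py <<'E'
from scipy.spatial.transform import Rotation as Ro
def Rtool(yaw,phi,roll=0): # yaw deg: direction of tool x; phi: rotation about tool y; roll about tool x
    c,s=np.cos(np.radians(yaw)),np.sin(np.radians(yaw))
    B=np.c_[[c,s,0],[s,-c,0],[0,0,-1]]
    return Ro.from_matrix(B)*Ro.from_euler('y',phi,degrees=True)*Ro.from_euler('x',roll,degrees=True)
def cur():
    from bench import get_state
    s=get_state(); return np.array(s['position']),Ro.from_rotvec(s['tool_rot']),s
def rel(p,R,targets):
    for (tp,ty,tph) in targets:
        d=R.inv().apply(np.array(tp)-p); r=np.degrees((R.inv()*Rtool(ty,tph)).as_rotvec())
        print('shift',d.round(4).tolist(),'turn',r.round(2).tolist(),'rows',round(np.linalg.norm(d)/.0417,1),round(np.linalg.norm(r)/7.16,1))
def show():
    p,R,s=cur(); m=R.as_matrix(); yaw=np.degrees(np.arctan2(m[1,1]*-1,m[0,1])) ; 
    yaw=np.degrees(np.arctan2(m[0,1],-m[1,1]))
    e=(Rtool(yaw,0).inv()*R).as_euler('yxz',degrees=True)
    print('t%.2f'%s['time'],'pos',p.round(4),'yaw %.2f phi %.2f roll %.2f'%(yaw,e[0],e[1]),'F',np.round(s['ft_force'],1),'w %.4f'%s['grip_width'],'q',np.round(s['joint_positions'],2))
    return p,R
E
python3 - <<'E'
from h import *
p,R=show();p,R=show()
p=np.array([.169,-.628,.223])
ux=np.array([np.cos(np.radians(61)),np.sin(np.radians(61))])
t=np.r_[np.array([.567,-.2945]),.15]
rel(p,R,[(t,61,0),(t,61,35)])
E
```

```text
t0.10 pos [ 0.1693 -0.627   0.2215] yaw 15.12 phi -0.01 roll 0.10 F [-0.4  0.  -0.1] w 0.9974 q [ 1.32  0.32 -0.07  1.45  0.02  1.37 -0.06]
t0.10 pos [ 0.1693 -0.627   0.2215] yaw 15.12 phi -0.01 roll 0.10 F [-0.4  0.  -0.1] w 0.9974 q [ 1.32  0.32 -0.07  1.45  0.02  1.37 -0.06]
shift [0.4712, -0.218, 0.0733] turn [-0.1, -0.03, -45.88] rows 12.6 6.4
shift [0.4712, -0.218, 0.0733] turn [13.91, 33.05, -44.45] rows 12.6 8.0
```

Request:
play_rows(
  series=[100,0.02,-0.01,0.003,0,0,-2,100,0.06,-0.028,0.009,0,0,-6,100,0.1,-0.046,0.015,0,0,-10,100,0.14,-0.065,0.02,0,0,-14,100,0.18,-0.083,0.026,0,0,-18,100,0.22,-0.102,0.032,0,0,-22,100,0.26,-0.12,0.038,0,0,-26,100,0.29,-0.134,0.042,0,0,-29,100,0.31,-0.143,0.045,0,0,-31,100,0.32,-0.148,0.047,0,0,-32],
)

```text
time: 0.93
position: [0.4444, -0.3954, 0.1747]
tool_rot: [-2.871, -1.269, -0.004]
ft_force: [0.2, 2.0, 0.2]
grip_width: 0.997
```

```bash
python3 - <<'E'
from h import *
p,R=show()
t=np.r_[np.array([.567,-.2945]),.12]
rel(p,R,[(t,61,0),(t,61,35)])
E
```

```text
t0.93 pos [ 0.4444 -0.3954  0.1747] yaw 47.67 phi 0.19 roll 0.06 F [0.2 2.  0.2] w 0.9972 q [ 0.98  0.25 -0.34  1.65  0.08  1.26 -0.12]
shift [0.157, 0.0228, 0.0552] turn [-0.04, -0.2, -13.33] rows 4.0 1.9
shift [0.157, 0.0228, 0.0552] turn [4.03, 34.64, -12.92] rows 4.0 5.2
```

```bash
python3 - <<'E'
from h import *
p=np.array([.439,-.402,.176]);R=Rtool(47.1,0)
t=np.r_[np.array([.567,-.2945]),.12]
rel(p,R,[(t,61,35)])
E
```

```text
shift [0.1659, 0.0206, 0.056] turn [4.25, 34.83, -13.46] rows 4.2 5.2
```

Request:
play_rows(
  series=[100,0.02,0.002,0.007,0.5,4,-1.6,100,0.05,0.006,0.017,1.3,10.5,-4,100,0.08,0.01,0.027,2,17,-6.5,100,0.11,0.014,0.037,2.8,23,-9,100,0.14,0.017,0.047,3.5,29,-11.3,100,0.16,0.02,0.054,4.1,33.5,-13,100,0.166,0.0206,0.056,4.25,34.8,-13.5,100,0.166,0.0206,0.056,4.25,34.8,-13.5,100,0.166,0.0206,0.056,4.25,34.8,-13.5,100,0.166,0.0206,0.056,4.25,34.8,-13.5],
)

```text
time: 1.77
position: [0.5677, -0.2944, 0.1206]
tool_rot: [-2.36, -1.391, -0.741]
ft_force: [0.3, -0.3, -0.1]
grip_width: 0.999
```

```bash
python3 - <<'E'
from h import *
from bench import *
p,R=show()
for n in('top','scene'):
    im=get_image(n);f=im['frame'][:,:,::-1]
    c=f[130:300,340:540] if n=='top' else f[220:390,180:380]
    cv2.imwrite(f'pics/a_{n}.png',cv2.resize(c,None,fx=3,fy=3,interpolation=cv2.INTER_CUBIC))
show()
t=np.r_[np.array([.567,-.2945]),.12]
rel(p,R,[(t,61,35)])
E
```

```text
t1.77 pos [ 0.5677 -0.2944  0.1206] yaw 61.01 phi 34.83 roll -0.08 F [ 0.3 -0.3 -0.1] w 0.9988 q [ 1.12  0.53 -0.48  1.57 -0.39  1.24  0.33]
t1.87 pos [ 0.568  -0.2942  0.121 ] yaw 61.04 phi 34.83 roll -0.13 F [ 0.6 -0.1 -0.4] w 1.0002 q [ 1.12  0.53 -0.48  1.57 -0.39  1.24  0.33]
shift [-0.0007, -0.0006, 0.0002] turn [0.06, 0.17, 0.06] rows 0.0 0.0
```

View pics/a_top.png

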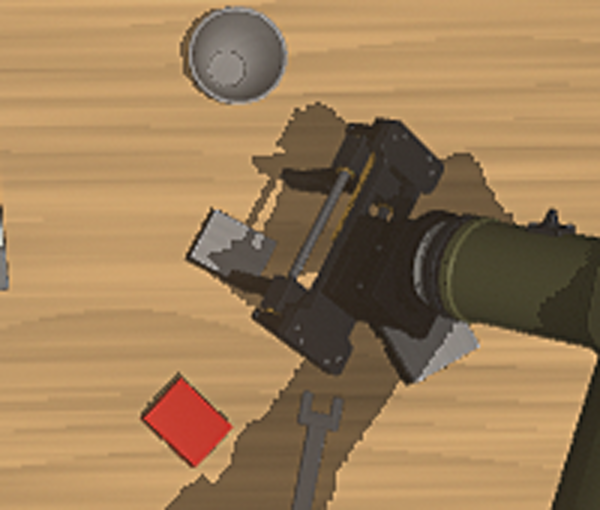

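View pics/a_scene.png

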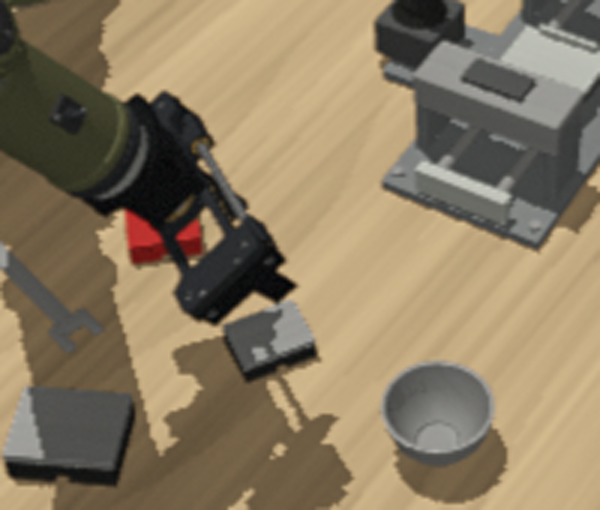

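Request:
play_rows(
  series=[100,-0.006,0,0.0093,0,0,0,100,-0.018,0,0.028,0,0,0,100,-0.03,0,0.0467,0,0,0,100,-0.042,0,0.0654,0,0,0,100,-0.051,0,0.0794,0,0,0,100,-0.0565,0,0.088,0,0,0,100,-0.06,-0.0005,0.0934,0,0,0,100,-0.06,-0.0005,0.0934,0,0,0,0,-0.06,-0.0005,0.0934,0,0,0,0,-0.06,-0.0005,0.0934,0,0,0],
  force=35,
)

```text
time: 2.7
position: [0.5703, -0.2901, 0.0099]
tool_rot: [-2.358, -1.391, -0.744]
ft_force: [0.5, -0.4, -0.6]
grip_width: 0.923
```

Request:
play_rows(
  series=[0,0,0,0,0,0,0,0,0,0,0,0,0,0,0,0,0,0,0,0,0,0,0,0,0,0,0,0],
)

```text
time: 3.03
position: [0.5697, -0.2897, 0.009]
tool_rot: [-2.357, -1.39, -0.743]
ft_force: [-0.2, -0.8, -0.7]
grip_width: 0.629
```

```bash
python3 - <<'E'
from h import *
show()
E
```

```text
t3.03 pos [ 0.5697 -0.2897  0.009 ] yaw 61.05 phi 34.95 roll -0.04 F [-0.2 -0.8 -0.7] w 0.6294 q [ 1.1   0.66 -0.46  1.63 -0.37  1.07  0.41]
```

Request:
play_rows(
  series=[0,0,0,0,0,0,0,0,0,0,0,0,0,0,0,0,0,0,0,0,0,0,0,0,0,0,0,0],
)

```text
time: 3.37
position: [0.5692, -0.2894, 0.0088]
tool_rot: [-2.356, -1.39, -0.742]
ft_force: [-2.8, 1.2, 3.1]
grip_width: 0.569
```

```bash
python3 - <<'E'
from h import *
p,R=show()
# targets: lift to z .14 same tilt ; then place standing: phi -55, shifted t -.04, r -.02
ph=np.radians(61);t=np.array([np.cos(ph),np.sin(ph)]);r=np.array([t[1],-t[0]])
pad=np.array([.567,-.2945])
off=(p-np.r_[pad,.011]); print('off t,r,z',off[:2]@t,off[:2]@r,off[2])
# rotate offset about radial axis by -90
o=Rtool(61,0)
offL=o.inv().apply(off); off2=o.apply(Ro.from_euler('y',-90,degrees=True).apply(offL)); print('off2',off2)
new=np.r_[pad-.04*t-.02*r,.032]+off2
up=p+np.array([0,0,.13]); print('stand TCP',new)
rel(p,R,[(up,61,35),(new+[0,0,.10],61,-55),(new,61,-55)])
E
```

```text
t3.37 pos [ 0.5692 -0.2894  0.0088] yaw 61.07 phi 34.99 roll 0.04 F [-2.8  1.2  3.1] w 0.5691 q [ 1.1   0.66 -0.46  1.63 -0.37  1.07  0.41]
off t,r,z 0.005585986617349287 -0.0005359270623012617 -0.002176360901879436
off2 [-0.00152385 -0.00164367 -0.00558599]
stand TCP [ 0.52859137 -0.32143226  0.02641401]
shift [0.0745, -0.0001, -0.1065] turn [-0.07, 0.01, 0.04] rows 3.1 0.0
shift [0.0283, -0.0201, -0.1237] turn [-0.02, -89.99, 0.09] rows 3.1 12.6
shift [-0.029, -0.0201, -0.0418] turn [-0.02, -89.99, 0.09] rows 1.3 12.6
```

Request:
play_rows(
  series=[0,0.0086,0,-0.0123,0,0,0,0,0.026,0,-0.037,0,0,0,0,0.045,0,-0.064,0,-3,0,0,0.064,-0.002,-0.092,0,-8,0,0,0.071,-0.004,-0.104,0,-14,0,0,0.07,-0.006,-0.107,0,-21,0,0,0.066,-0.008,-0.11,0,-28,0,0,0.062,-0.01,-0.113,0,-35,0,0,0.058,-0.012,-0.115,0,-42,0,0,0.054,-0.013,-0.117,0,-47,0],
)

```text
time: 4.2
position: [0.549, -0.3006, 0.1374]
tool_rot: [2.597, 1.536, -0.275]
ft_force: [-0.9, 1.0, -4.1]
grip_width: 0.57
```

```bash
python3 - <<'E'
from h import *
p,R=show()
new=np.array([.5286,-.3214,.0275])
# commanded
p0=np.array([.5693,-.2897,.0095]);R0=Rtool(61,35)
pc=p0+R0.apply([.054,-.013,-.117]);Rc=R0*Ro.from_euler('y',-47,degrees=True)
print(pc)
rel(pc,Rc,[(new+[0,0,.10],61,-55),(new,61,-55)])
E
```

```text
t4.20 pos [ 0.549  -0.3006  0.1374] yaw 61.23 phi -12.22 roll -0.23 F [-0.9  1.  -4.1] w 0.5702 q [ 0.62  0.36 -0.35  1.61  0.35  1.25 -0.34]
[ 0.5468403  -0.30340373  0.13631392]
shift [-0.0222, -0.0072, 0.0137] turn [0.0, -43.0, 0.0] rows 0.6 6.0
shift [-0.0014, -0.0072, 0.1115] turn [0.0, -43.0, 0.0] rows 2.7 6.0
```

Request:
play_rows(
  series=[0,-0.002,-0.001,0.001,0,-4,0,0,-0.005,-0.002,0.003,0,-11,0,0,-0.009,-0.003,0.005,0,-18,0,0,-0.013,-0.004,0.008,0,-25,0,0,-0.017,-0.006,0.01,0,-32,0,0,-0.02,-0.007,0.012,0,-38,0,0,-0.0222,-0.0072,0.0137,0,-43,0,0,-0.0222,-0.0072,0.0137,0,-43,0,0,-0.0222,-0.0072,0.0137,0,-43,0],
)

```text
time: 4.95
position: [0.5294, -0.3193, 0.1248]
tool_rot: [2.098, 1.242, -1.091]
ft_force: [0.6, -0.6, -2.4]
grip_width: 0.573
```

```bash
python3 - <<'E'
from h import *
from bench import *
p,R=show()
for n in('top','scene'):
    im=get_image(n);f=im['frame'][:,:,::-1]
    c=f[130:300,340:540] if n=='top' else f[220:390,180:380]
    cv2.imwrite(f'pics/b_{n}.png',cv2.resize(c,None,fx=3,fy=3,interpolation=cv2.INTER_CUBIC))
p,R=show()
new=np.array([.5286,-.3214,.0275])
rel(p,R,[(new+[0,0,.10],61,-55),(new,61,-55)])
E
```

```text
t4.95 pos [ 0.5294 -0.3193  0.1248] yaw 61.17 phi -54.85 roll 0.16 F [ 0.6 -0.6 -2.4] w 0.5729 q [ 0.21  0.61 -0.23  1.6   0.92  1.6  -0.81]
t5.05 pos [ 0.5293 -0.3219  0.1278] yaw 60.97 phi -54.88 roll -0.14 F [-0.2 -0.1 -1.9] w 0.5696 q [ 0.22  0.6  -0.22  1.6   0.92  1.6  -0.81]
shift [0.0003, -0.0008, 0.0] turn [0.05, -0.12, -0.13] rows 0.0 0.0
shift [0.0821, -0.0011, 0.0576] turn [0.05, -0.12, -0.13] rows 2.4 0.0
```

View pics/b_scene.png

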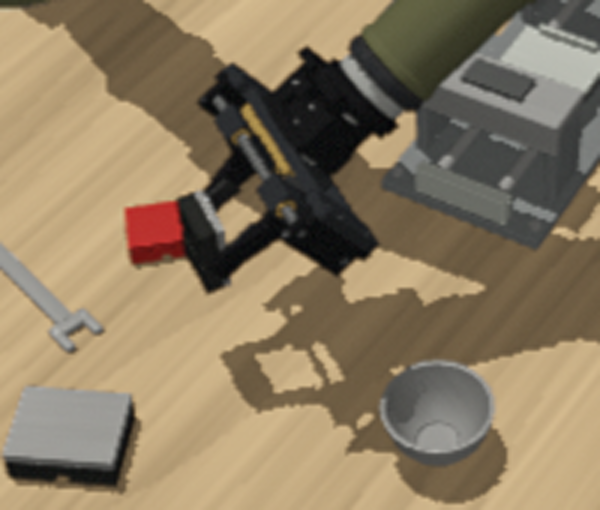

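View pics/b_top.png

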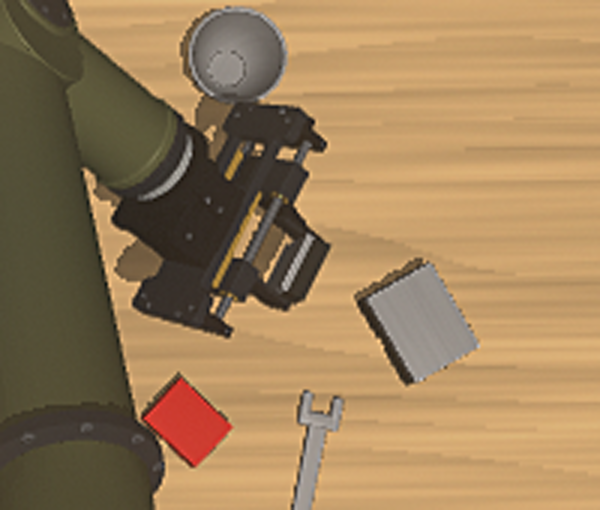

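```bash
python3 - <<'E'
from bench import *
import cv2
im=get_image('scene');f=im['frame'][:,:,::-1]
cv2.imwrite('pics/b2.png',cv2.resize(f[60:360,150:500],None,fx=2.2,fy=2,interpolation=cv2.INTER_CUBIC))
E
```

```text
(no output)
```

View pics/b2.png

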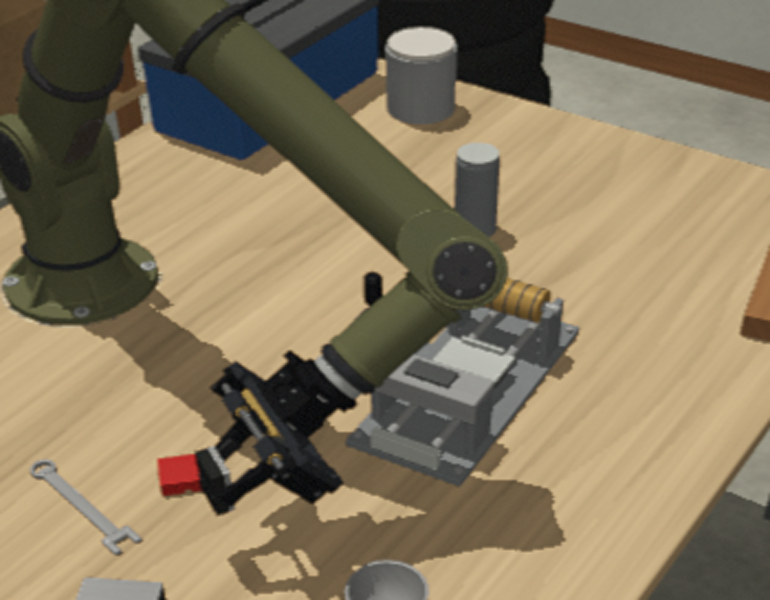

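```bash
python3 - <<'E'
from h import *
d=pickle.load(open('im0.pkl','rb'));T,S=d['top'],d['scene']
p=np.array([.5293,-.3219,.1278]);b=-Rtool(61,-55).apply([0,0,1])
for k in (.3,.35,.4,.45):
    X=p+k*b; print(k,X.round(3),proj(T,[X]).round(),proj(S,[X]).round())
E
```

```text
0.3 [ 0.648 -0.107  0.3  ] [[360. 157.]] [[339. 215.]]
0.35 [ 0.668 -0.071  0.329] [[344. 144.]] [[355. 200.]]
0.4 [ 0.688 -0.035  0.357] [[327. 130.]] [[371. 185.]]
0.45 [0.708 0.001 0.386] [[309. 116.]] [[387. 169.]]
```

Request:
play_rows(
  series=[0,0.012,0,0.0085,0,0,0,0,0.03,0,0.021,0,0,0,0,0.048,0,0.0336,0,0,0,0,0.063,-0.0005,0.0442,0,0,0,0,0.073,-0.001,0.0512,0,0,0,0,0.079,-0.001,0.0554,0,0,0,0,0.082,-0.001,0.0575,0,0,0,0,0.082,-0.001,0.0575,0,0,0,0,0.082,-0.001,0.0575,0,0,0],
)

```text
time: 5.85
position: [0.5288, -0.321, 0.0272]
tool_rot: [2.097, 1.235, -1.09]
ft_force: [0.5, 0.8, -2.2]
grip_width: 0.57
```

```bash
python3 - <<'E'
from h import *
show()
E
```

```text
t5.85 pos [ 0.5288 -0.321   0.0272] yaw 61.06 phi -54.97 roll -0.11 F [ 0.5  0.8 -2.2] w 0.5701 q [ 0.2   0.74 -0.21  1.62  0.94  1.5  -0.93]
```

Request:
play_rows(
  series=[0,0.0008,0,0.0005,0,0,0,0,0.0014,0,0.001,0,0,0,0,0.0014,0,0.001,0,0,0],
)

```text
time: 6.1
position: [0.529, -0.3211, 0.0267]
tool_rot: [2.095, 1.234, -1.091]
ft_force: [0.2, 2.7, 4.1]
grip_width: 0.569
```

```bash
python3 - <<'E'
from h import *
show()
E
```

```text
t6.10 pos [ 0.529  -0.3211  0.0267] yaw 61.07 phi -55.08 roll -0.14 F [0.2 2.7 4.1] w 0.5686 q [ 0.2   0.74 -0.21  1.61  0.95  1.51 -0.93]
```

Contact with the bench shows in the force reading. Release and back out along the tool axis.

Request:
play_rows(
  series=[75,0,0,0,0,0,0,85,0,0,0,0,0,0,95,0,0,0,0,0,0,100,0,0,0,0,0,0,100,0,0,-0.01,0,0,0,100,0,0,-0.04,0,0,0,100,0,0,-0.075,0,0,0,100,0,0,-0.105,0,0,0,100,0,0,-0.12,0,0,0,100,0,0,-0.12,0,0,0],
)

```text
time: 6.93
position: [0.5789, -0.2308, 0.0952]
tool_rot: [2.096, 1.241, -1.083]
ft_force: [-1.0, 0.1, -0.6]
grip_width: 0.997
```

```bash
python3 - <<'E'
from h import *
from bench import *
show()
for n in('top','scene'):
    im=get_image(n);f=im['frame'][:,:,::-1]
    c=f[130:300,340:540] if n=='top' else f[250:390,180:350]
    cv2.imwrite(f'pics/c_{n}.png',cv2.resize(c,None,fx=4,fy=4,interpolation=cv2.INTER_CUBIC)[:600,:800])
E
```

```text
t6.93 pos [ 0.5789 -0.2308  0.0952] yaw 61.34 phi -54.76 roll -0.18 F [-1.   0.1 -0.6] w 0.9967 q [ 0.1   0.73 -0.26  1.47  0.88  1.69 -0.9 ]
```

View pics/c_scene.png

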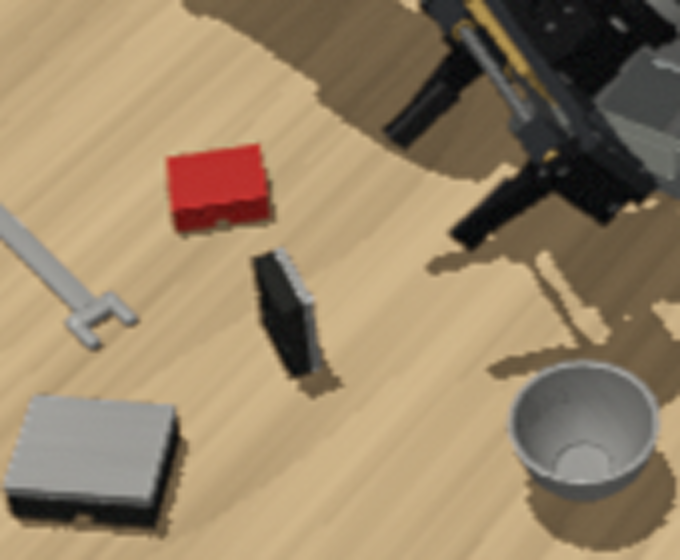

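View pics/c_top.png

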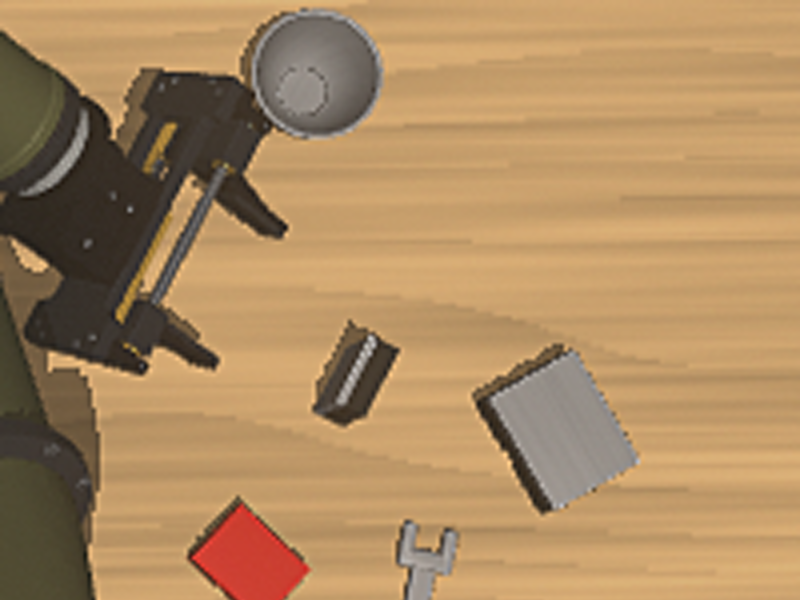

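```bash
python3 - <<'E'
from h import *
p0=np.array([.529,-.3214,.0262]);R0=Rtool(61,-55)
pc=p0+R0.apply([0,0,-.12]); print(pc)
tgt=np.array([.5306,-.3189,.032])
rel(pc,R0,[(pc+[0,0,.1],61,-55),(tgt+[0,0,.15],61,0),(tgt+[0,0,.15],61,50)])
# verify standing pad corners vs. image
d=pickle.load(open('im0.pkl','rb'));T,S=d['top'],d['scene']
c=np.array([.5301,-.3198]);ph=np.radians(61);t=np.array([np.cos(ph),np.sin(ph)]);r=np.array([t[1],-t[0]])
X=[np.r_[c+a*.011*t+b*.025*r,z_] for a in(1,-1) for b in(1,-1) for z_ in(0,.064)]
print(((proj(T,X)-[340,130]+.5)*4).round().tolist());print(((proj(S,X)-[180,250]+.5)*4).round().tolist())
E
```

```text
[ 0.57665593 -0.23542642  0.09502917]
shift [-0.0819, 0.0, -0.0574] turn [0.0, 0.0, 0.0] rows 2.4 0.0
shift [-0.1259, 0.0002, 0.0282] turn [-0.0, 55.0, -0.0] rows 3.1 7.7
shift [-0.1259, 0.0002, 0.0282] turn [-0.0, 105.0, -0.0] rows 3.1 14.7
[[348.0, 349.0], [373.0, 336.0], [315.0, 413.0], [338.0, 403.0], [376.0, 364.0], [402.0, 352.0], [344.0, 428.0], [368.0, 419.0]]
[[324.0, 369.0], [316.0, 301.0], [294.0, 314.0], [285.0, 246.0], [291.0, 382.0], [282.0, 314.0], [262.0, 326.0], [252.0, 258.0]]
```

Request:
play_rows(
  series=[100,-0.02,0,-0.015,0,0,0,100,-0.055,0,-0.036,0,3,0,100,-0.085,0,-0.04,0,10,0,100,-0.105,0,-0.03,0,17,0,100,-0.115,0,-0.015,0,24,0,100,-0.12,0,0,0,31,0,100,-0.125,0,0.015,0,38,0,100,-0.126,0,0.028,0,45,0,100,-0.126,0,0.028,0,51,0,100,-0.126,0,0.028,0,55,0],
)

```text
time: 7.87
position: [0.5246, -0.3243, 0.1797]
tool_rot: [-2.714, -1.58, -0.0]
ft_force: [-0.1, -0.7, -0.5]
grip_width: 1.001
```

Request:
play_rows(
  series=[100,0,0,0,0,5,0,100,0,0,0,0,12,0,100,0,0,0,0,19,0,100,0,0,0,0,26,0,100,0,0,0,0,33,0,100,0,0,0,0,40,0,100,0,0,0,0,46,0,100,0,0,0,0,50,0,100,0,0,0,0,50,0,100,0,0,0,0,50,0],
)

```text
time: 8.7
position: [0.527, -0.3198, 0.1779]
tool_rot: [-2.169, -1.268, -1.006]
ft_force: [0.5, 0.4, 0.0]
grip_width: 1.001
```

```bash
python3 - <<'E'
from h import *
p,R=show()
tgt=np.array([.5306,-.3189,.032])
pc=tgt+[0,0,.15]
rel(p,R,[(pc,61,50),(tgt,61,50)])
rel(pc,Rtool(61,50),[(tgt,61,50)])
E
```

```text
t8.70 pos [ 0.527  -0.3198  0.1779] yaw 60.77 phi 49.95 roll 0.30 F [0.5 0.4 0. ] w 1.0013 q [ 1.21  0.56 -0.39  1.52 -0.61  1.47  0.52]
shift [0.0048, 0.0027, -0.0007] turn [-0.02, 0.05, -0.38] rows 0.1 0.1
shift [-0.1101, 0.0035, 0.0959] turn [-0.02, 0.05, -0.38] rows 3.5 0.1
shift [-0.1149, 0.0, 0.0964] turn [0.0, 0.0, 0.0] rows 3.6 0.0
```

Request:
play_rows(
  series=[100,-0.012,0,0.01,0,0,0,100,-0.035,0,0.029,0,0,0,100,-0.055,0,0.046,0,0,0,100,-0.06,0,0.05,0,0,0,100,-0.06,0,0.05,0,0,0,100,-0.06,0,0.05,0,0,0],
)

```text
time: 9.2
position: [0.5302, -0.3176, 0.1039]
tool_rot: [-2.165, -1.279, -1.01]
ft_force: [1.0, 0.4, 0.4]
grip_width: 0.997
```

```bash
python3 - <<'E'
from h import *
from bench import *
p,R=show()
im=get_image('scene');f=im['frame'][:,:,::-1]
cv2.imwrite('pics/d.png',cv2.resize(f[250:390,180:350],None,fx=4,fy=4,interpolation=cv2.INTER_CUBIC))
p,R=show()
tgt=np.array([.5306,-.3189,.032])
rel(p,R,[(tgt,61,50)])
E
```

```text
t9.20 pos [ 0.5302 -0.3176  0.1039] yaw 61.14 phi 49.97 roll -0.06 F [1.  0.4 0.4] w 0.9970 q [ 1.2   0.64 -0.38  1.56 -0.6   1.37  0.59]
t9.25 pos [ 0.5305 -0.3181  0.1046] yaw 61.12 phi 49.93 roll -0.15 F [0.3 0.2 0.7] w 1.0010 q [ 1.2   0.64 -0.38  1.56 -0.6   1.37  0.59]
shift [-0.056, 0.0002, 0.0462] turn [0.01, 0.07, 0.19] rows 1.7 0.0
```

View pics/d.png

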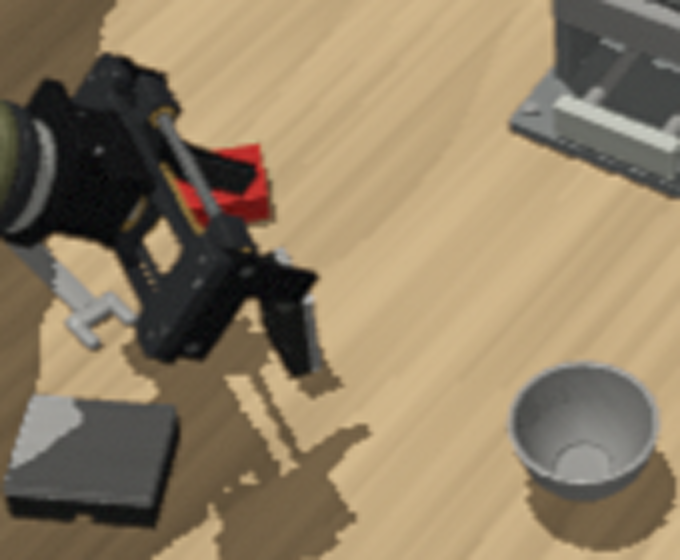

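Request:
play_rows(
  series=[100,-0.01,0,0.0085,0,0,0,100,-0.027,0,0.023,0,0,0,100,-0.042,0,0.035,0,0,0,100,-0.051,0,0.043,0,0,0,100,-0.055,0,0.0463,0,0,0,100,-0.055,0,0.0463,0,0,0,100,-0.055,0,0.0463,0,0,0,50,-0.055,0,0.0463,0,0,0,50,-0.055,0,0.0463,0,0,0,50,-0.055,0,0.0463,0,0,0],
)

```text
time: 10.08
position: [0.5299, -0.3187, 0.0317]
tool_rot: [-2.167, -1.279, -1.01]
ft_force: [0.5, 0.9, 0.1]
grip_width: 0.852
```

Request:
play_rows(
  series=[0,0,0,0,0,0,0,0,0,0,0,0,0,0,0,0,0,0,0,0,0,0,0,0,0,0,0,0,0,0,0,0,0,0,0,0,0,0,0,0,0,0],
)

```text
time: 10.58
position: [0.5296, -0.3185, 0.0309]
tool_rot: [-2.166, -1.277, -1.01]
ft_force: [0.3, 0.1, 0.3]
grip_width: 0.57
```

```bash
python3 - <<'E'
from h import *
p,R=show()
c=np.array([.5301,-.3198,.032]);off=p-c
o=Rtool(61,0)
off2=o.apply(Ro.from_euler('y',-90,degrees=True).apply(o.inv().apply(off)));print(off2)
new=np.r_[c[:2],.011]+off2;print(new)
rel(p,R,[(p+[0,0,.12],61,50),(new+[0,0,.12],61,-40),(new,61,-40)])
rel(p,R,[(new+[0,0,.12],61,5)])
rel(new+[0,0,.12],Rtool(61,5),[(new+[0,0,.12],61,-40),(new,61,-40)])
rel(new+[0,0,.12],Rtool(61,-40),[(new,61,-40)])
E
```

```text
t10.58 pos [ 0.5296 -0.3185  0.0309] yaw 61.03 phi 49.97 roll -0.02 F [0.3 0.1 0.3] w 0.5703 q [ 1.19  0.74 -0.36  1.58 -0.58  1.28  0.66]
[-0.00146295 -0.00042655 -0.00089012]
[ 0.52863705 -0.32022655  0.01010988]
shift [0.0919, 0.0001, -0.0772] turn [-0.01, 0.03, 0.04] rows 2.9 0.0
shift [0.0747, 0.0, -0.0653] turn [0.02, -89.97, 0.04] rows 2.4 12.6
shift [-0.0172, -0.0, 0.0119] turn [0.02, -89.97, 0.04] rows 0.5 12.6
shift [0.0747, 0.0, -0.0653] turn [0.01, -44.97, 0.04] rows 2.4 6.3
shift [0.0, 0.0, 0.0] turn [0.0, -45.0, -0.0] rows 0.0 6.3
shift [-0.0105, -0.0, 0.1195] turn [0.0, -45.0, -0.0] rows 2.9 6.3
shift [0.0771, 0.0, 0.0919] turn [0.0, 0.0, 0.0] rows 2.9 0.0
```

Request:
play_rows(
  series=[0,0,0,0,0,0,0,0,0.01,0,-0.0085,0,0,0,0,0.03,0,-0.025,0,0,0,0,0.055,0,-0.046,0,-4,0,0,0.073,0,-0.061,0,-11,0,0,0.08,0,-0.067,0,-18,0,0,0.079,0,-0.067,0,-25,0,0,0.077,0,-0.066,0,-32,0,0,0.0747,0,-0.0653,0,-39,0,0,0.0747,0,-0.0653,0,-45,0],
)

```text
time: 11.42
position: [0.5286, -0.3192, 0.1318]
tool_rot: [-2.67, -1.575, -0.11]
ft_force: [0.3, 0.6, -4.5]
grip_width: 0.569
```

Request:
play_rows(
  series=[0,0,0,0,0,-6,0,0,0,0,0,0,-13,0,0,0,0,0,0,-20,0,0,0,0,0,0,-27,0,0,0,0,0,0,-34,0,0,0,0,0,0,-40,0,0,0,0,0,0,-45,0,0,0,0,0,0,-45,0,0,-0.001,0,0.012,0,-45,0,0,-0.003,0,0.036,0,-45,0],
)

```text
time: 12.25
position: [0.5302, -0.3214, 0.0966]
tool_rot: [2.297, 1.347, -0.828]
ft_force: [0.1, 0.0, -2.5]
grip_width: 0.575
```

Request:
play_rows(
  series=[0,0.02,0,0.024,0,0,0,0,0.035,0,0.042,0,0,0,0,0.043,0,0.051,0,0,0,0,0.046,0,0.055,0,0,0,0,0.046,0,0.055,0,0,0,0,0.046,0,0.055,0,0,0],
)

```text
time: 12.75
position: [0.5288, -0.3211, 0.0235]
tool_rot: [2.296, 1.35, -0.834]
ft_force: [0.2, -0.5, -2.4]
grip_width: 0.573
```

```bash
python3 - <<'E'
from h import *
from bench import *
p,R=show()
im=get_image('scene');f=im['frame'][:,:,::-1]
cv2.imwrite('pics/e.png',cv2.resize(f[250:390,180:350],None,fx=4,fy=4,interpolation=cv2.INTER_CUBIC))
p,R=show()
rel(p,R,[(np.array([ 0.52863705,-0.32022655,0.01010988]),61,-40)])
E
```

```text
t12.75 pos [ 0.5288 -0.3211  0.0235] yaw 60.97 phi -40.01 roll -0.12 F [ 0.2 -0.5 -2.4] w 0.5727 q [ 0.28  0.6  -0.19  1.68  0.78  1.3  -0.78]
t12.80 pos [ 0.5294 -0.3209  0.024 ] yaw 60.99 phi -39.99 roll -0.17 F [ 0.3  0.  -2.5] w 0.5698 q [ 0.28  0.6  -0.19  1.67  0.78  1.3  -0.78]
shift [0.0091, -0.001, 0.0105] turn [0.13, -0.01, -0.12] rows 0.3 0.0
```

View pics/e.png

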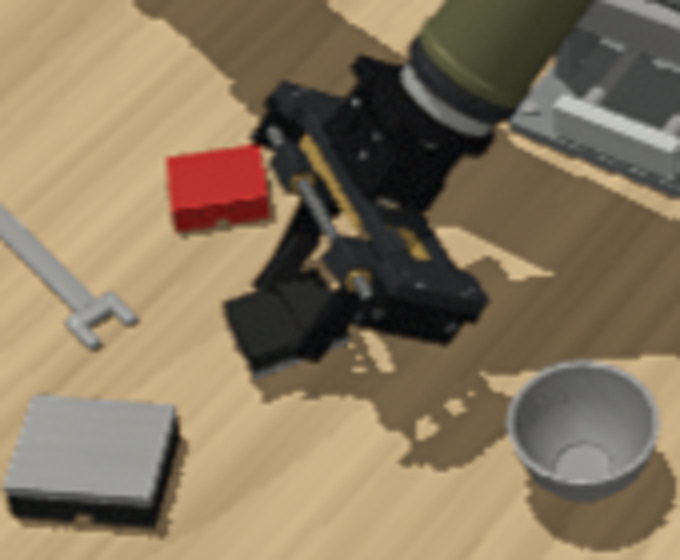

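Friction face is now up. Lower 13 mm more, then check contact.

Request:
play_rows(
  series=[0,0.003,0,0.0035,0,0,0,0,0.006,0,0.007,0,0,0,0,0.008,0,0.0095,0,0,0,0,0.009,0,0.0107,0,0,0,0,0.009,0,0.0107,0,0,0],
)

```text
time: 13.22
position: [0.5291, -0.3199, 0.0109]
tool_rot: [2.292, 1.351, -0.838]
ft_force: [-1.1, 4.3, 9.9]
grip_width: 0.571
```

Request:
play_rows(
  series=[75,0,0,0,0,0,0,90,0,0,0,0,0,0,100,0,0,0,0,0,0,100,0,0,0,0,0,0,100,0,0,-0.01,0,0,0,100,0,0,-0.04,0,0,0,100,0,0,-0.075,0,0,0,100,0,0,-0.105,0,0,0,100,0,0,-0.12,0,0,0,100,0,0,-0.12,0,0,0],
)

```text
time: 14.05
position: [0.5699, -0.2489, 0.1034]
tool_rot: [2.292, 1.356, -0.825]
ft_force: [0.7, 0.3, -0.1]
grip_width: 0.995
```

```bash
python3 - <<'E'
from h import *
from bench import *
show()
d={}
for n in('top','scene'):
    im=get_image(n);f=im['frame'][:,:,::-1];d[n]=im
    c=f[195:255,390:470] if n=='top' else f[295:355,220:290]
    cv2.imwrite(f'pics/f_{n}.png',cv2.resize(c,None,fx=10,fy=10,interpolation=cv2.INTER_CUBIC)[:600,:800])
pickle.dump(d,open('im1.pkl','wb'))
E
```

```text
t14.05 pos [ 0.5699 -0.2489  0.1034] yaw 61.33 phi -39.77 roll -0.33 F [ 0.7  0.3 -0.1] w 0.9950 q [ 0.2   0.56 -0.23  1.56  0.71  1.48 -0.76]
```

View pics/f_scene.png

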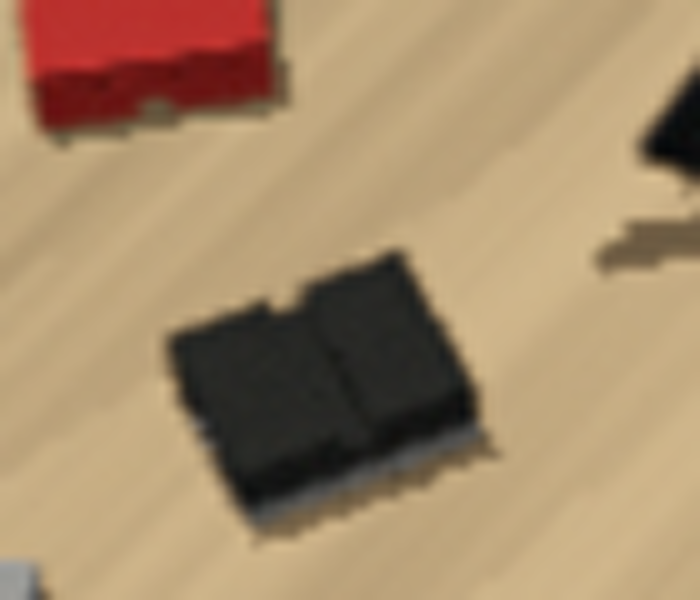

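View pics/f_top.png

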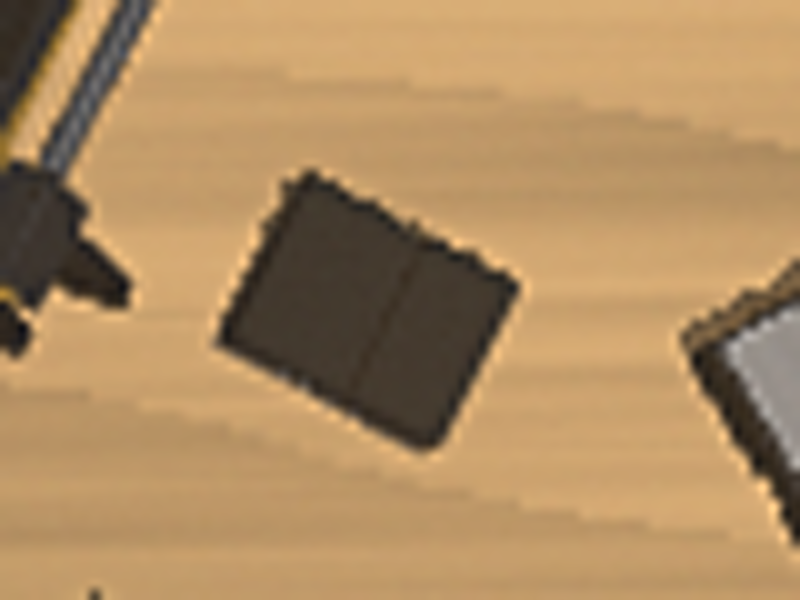

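```bash
python3 - <<'E'
from h import *
d=pickle.load(open('im1.pkl','rb'));T,S=d['top'],d['scene']
a,b=.032,.025;h=.022
os_=(S,[(a,b,h),(a,-b,h),(-a,b,h),(-a,-b,h),(-a,-b,0),(a,-b,0)],z([(402,252),(476,390),(170,340),(245,490),(258,530),(488,438)],10,(220,295)))
ot=(T,[(a,-b,h),(-a,-b,h),(-a,b,h),(a,b,0)],z([(310,172),(522,285),(440,445),(218,342)],10,(390,195)))
for o in ([ot],[os_],[ot,os_]):
    x,r=fit(o,[.53,-.32,1.06]);print('pad',x.round(4),np.degrees(x[2]),r.round(1).tolist())
E
```

```text
pad [ 0.531  -0.3178  1.0661] 61.0852780715754 [[0.3, 0.0], [0.1, -0.2], [0.1, 0.0], [-0.6, 0.1]]
pad [ 0.5309 -0.3205  1.0837] 62.092073382205825 [[0.1, -0.3], [0.8, -0.5], [-0.3, 0.3], [-0.2, -0.8], [-0.6, 0.9], [0.2, 0.4]]
pad [ 0.5308 -0.3194  1.0729] 61.47173471760145 [[0.8, 0.1], [0.7, -0.3], [0.7, 0.1], [-0.0, 0.3], [0.5, -0.5], [1.0, -0.7], [-0.0, -0.2], [-0.1, -1.2], [-0.5, 0.5], [0.4, 0.2]]
```

```bash
python3 - <<'E'
from h import *
p,R=show()
tg=np.array([.5308,-.3194,.006])
rel(p,R,[(tg+[0,0,.1],61.3,0)])
rel(tg+[0,0,.1],Rtool(61.3,0),[(tg,61.3,0)])
E
```

```text
t14.15 pos [ 0.566  -0.2523  0.1002] yaw 61.09 phi -40.02 roll -0.03 F [-0.1  0.  -0.1] w 1.0003 q [ 0.2   0.56 -0.23  1.56  0.71  1.48 -0.76]
shift [-0.0618, 0.0016, 0.0443] turn [-0.04, 40.02, -0.22] rows 1.8 5.6
shift [0.0, 0.0, 0.1] turn [0.0, 0.0, 0.0] rows 2.4 0.0
```

Request:
play_rows(
  series=[100,-0.008,0,0.002,0,5,0,100,-0.024,0.0005,0.01,0,12,0,100,-0.038,0.001,0.02,0,19,0,100,-0.05,0.0013,0.03,0,26,0,100,-0.058,0.0016,0.039,0,33,0,100,-0.0618,0.0016,0.0443,0,38,-0.2,100,-0.0618,0.0016,0.0443,0,40,-0.2,100,-0.0618,0.0016,0.0443,0,40,-0.2,100,-0.0618,0.0016,0.0443,0,40,-0.2,100,-0.0618,0.0016,0.0443,0,40,-0.2],
)

```text
time: 14.98
position: [0.5303, -0.3182, 0.1048]
tool_rot: [-2.7, -1.601, 0.003]
ft_force: [0.3, 0.1, -0.2]
grip_width: 0.998
```

```bash
python3 - <<'E'
from h import *
p,R=show()
tg=np.array([.5308,-.3194,.006])
rel(p,R,[(tg,61.3,0)])
E
```

```text
t14.98 pos [ 0.5303 -0.3182  0.1048] yaw 61.31 phi -0.04 roll 0.18 F [ 0.3  0.1 -0.2] w 0.9981 q [ 0.75  0.36 -0.31  1.66  0.12  1.14 -0.09]
shift [-0.0008, 0.0013, 0.0988] turn [-0.18, 0.04, 0.01] rows 2.4 0.0
```

Request:
play_rows(
  series=[100,0,0,0.01,0,0,0,100,0,0,0.035,0,0,0,100,0,0,0.06,0,0,0,100,0,0,0.08,0,0,0,100,0,0,0.094,0,0,0,100,0,0,0.099,0,0,0,60,0,0,0.099,0,0,0,0,0,0,0.099,0,0,0,0,0,0,0.099,0,0,0,0,0,0,0.099,0,0,0],
  force=35,
)

```text
time: 15.82
position: [0.5315, -0.3201, 0.0084]
tool_rot: [2.702, 1.599, 0.0]
ft_force: [0.4, -0.0, 0.3]
grip_width: 0.781
```

Request:
play_rows(
  series=[0,0,0,0,0,0,0,0,0,0,0,0,0,0,0,0,0,0,0,0,0,0,0,0,0,0,0,0,0,0,0,0,0,0,0,0,0,0,0,0,0,0,0,0,0,0,0,0,0],
)

```text
time: 16.4
position: [0.5303, -0.3197, 0.0075]
tool_rot: [-2.703, -1.599, 0.002]
ft_force: [-2.4, 1.4, 5.5]
grip_width: 0.57
```

```bash
python3 - <<'E'
from h import *
p,R=show()
bed=np.array([.599,.0925,.2])
rel(p,R,[(p+[0,0,.2],61.3,0),(bed,94.9,0)])
rel(p+[0,0,.18],Rtool(61.3,0),[(bed,94.9,0)])
E
```

```text
t16.40 pos [ 0.5303 -0.3197  0.0075] yaw 61.23 phi -0.05 roll 0.07 F [-2.4  1.4  5.5] w 0.5700 q [ 0.73  0.46 -0.29  1.73  0.15  0.97 -0.12]
shift [-0.0002, -0.0002, -0.2] turn [-0.07, 0.05, -0.07] rows 4.8 0.0
shift [0.3942, -0.1384, -0.1927] turn [-0.08, 0.03, -33.67] rows 11.0 4.7
shift [0.3946, -0.1377, -0.0125] turn [0.0, 0.0, -33.6] rows 10.0 4.7
```

Request:
play_rows(
  series=[0,0,0,-0.01,0,0,0,0,0,0,-0.035,0,0,0,0,0,0,-0.07,0,0,0,0,0.01,-0.003,-0.105,0,0,-1,0,0.035,-0.012,-0.135,0,0,-3,0,0.065,-0.023,-0.16,0,0,-6,0,0.1,-0.035,-0.178,0,0,-9,0,0.137,-0.048,-0.188,0,0,-12,0,0.174,-0.061,-0.192,0,0,-15,0,0.211,-0.074,-0.193,0,0,-18],
)

```text
time: 17.23
position: [0.5679, -0.0972, 0.2014]
tool_rot: [2.417, 2.005, 0.001]
ft_force: [1.2, -0.5, -3.5]
grip_width: 0.572
```

```bash
python3 - <<'E'
from h import *
show()
p0=np.array([.5306,-.3197,.0068]);R0=Rtool(61.25,0)
pc=p0+R0.apply([.211,-.074,-.193]);Rc=Rtool(79.25,0);print(pc)
bed=np.array([.599,.0925,.2])
rel(pc,Rc,[(bed,94.9,0)])
E
```

```text
t17.23 pos [ 0.5679 -0.0972  0.2014] yaw 79.37 phi -0.03 roll -0.08 F [ 1.2 -0.5 -3.5] w 0.5718 q [ 0.55  0.21 -0.48  1.66  0.1   1.3  -0.14]
[ 0.56721085 -0.09911749  0.1998    ]
shift [0.1942, -0.0045, -0.0002] turn [0.0, 0.0, -15.65] rows 4.7 2.2
```

Request:
play_rows(
  series=[0,0.037,-0.001,0,0,0,-3,0,0.074,-0.002,0,0,0,-6,0,0.11,-0.0025,0,0,0,-9,0,0.142,-0.003,0,0,0,-11.5,0,0.168,-0.004,0,0,0,-13.5,0,0.185,-0.0043,0,0,0,-15,0,0.1942,-0.0045,0,0,0,-15.7,0,0.1942,-0.0045,0,0,0,-15.7,0,0.1942,-0.0045,0,0,0,-15.7,0,0.1942,-0.0045,0,0,0,-15.7],
)

```text
time: 18.07
position: [0.5993, 0.0897, 0.1995]
tool_rot: [-2.128, -2.311, 0.004]
ft_force: [0.8, 0.0, -2.5]
grip_width: 0.57
```

```bash
python3 - <<'E'
from h import *
show()
E
```

```text
t18.07 pos [0.5993 0.0897 0.1995] yaw 94.72 phi -0.09 roll 0.11 F [ 0.8  0.  -2.5] w 0.5697 q [ 0.31  0.3  -0.61  1.58  0.18  1.32 -0.24]
```

Request:
play_rows(
  series=[0,0,0,0.01,0,0,0,0,0,0,0.035,0,0,0,0,0,0,0.06,0,0,0,0,0,0,0.085,0,0,0,0,0,0,0.105,0,0,0,0,0,0,0.118,0,0,0,0,0,0,0.125,0,0,0,0,0,0,0.125,0,0,0,0,0,0,0.125,0,0,0],
)

```text
time: 18.82
position: [0.5995, 0.0923, 0.0753]
tool_rot: [-2.124, -2.314, 0.0]
ft_force: [0.5, 0.1, -3.0]
grip_width: 0.568
```

```bash
python3 - <<'E'
from h import *
from bench import *
show()
d={}
for n in('top','scene'):
    im=get_image(n);f=im['frame'][:,:,::-1];d[n]=im
    c=f[160:240,225:325] if n=='top' else f[190:290,310:420]
    cv2.imwrite(f'pics/g_{n}.png',cv2.resize(c,None,fx=7,fy=7 if n=='top' else 6,interpolation=cv2.INTER_CUBIC)[:600,:800])
pickle.dump(d,open('im2.pkl','wb'))
show()
E
```

```text
t18.82 pos [0.5995 0.0923 0.0753] yaw 94.90 phi 0.01 roll 0.03 F [ 0.5  0.1 -3. ] w 0.5678 q [ 0.29  0.4  -0.59  1.71  0.25  1.1  -0.29]
t18.92 pos [0.6002 0.0928 0.0764] yaw 94.92 phi 0.01 roll -0.09 F [ 0.1  0.2 -1.3] w 0.5708 q [ 0.29  0.4  -0.59  1.71  0.25  1.1  -0.29]
```

View pics/g_scene.png

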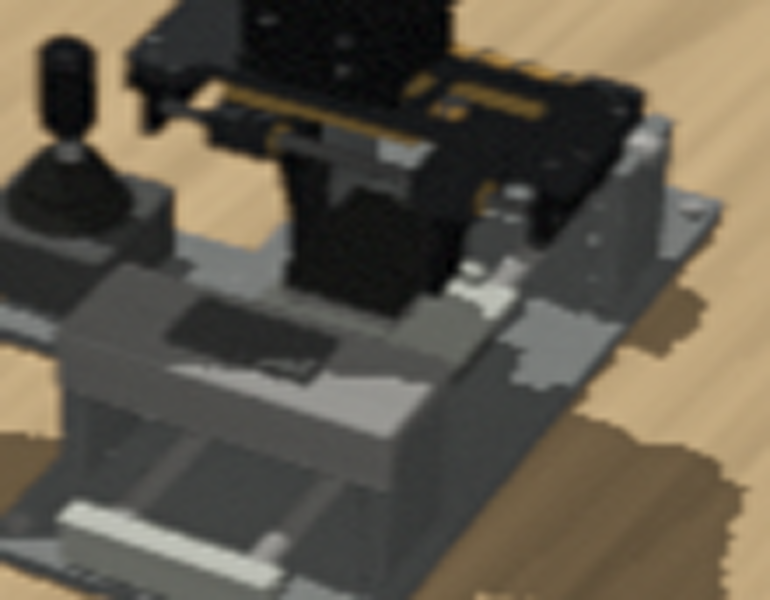

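View pics/g_top.png

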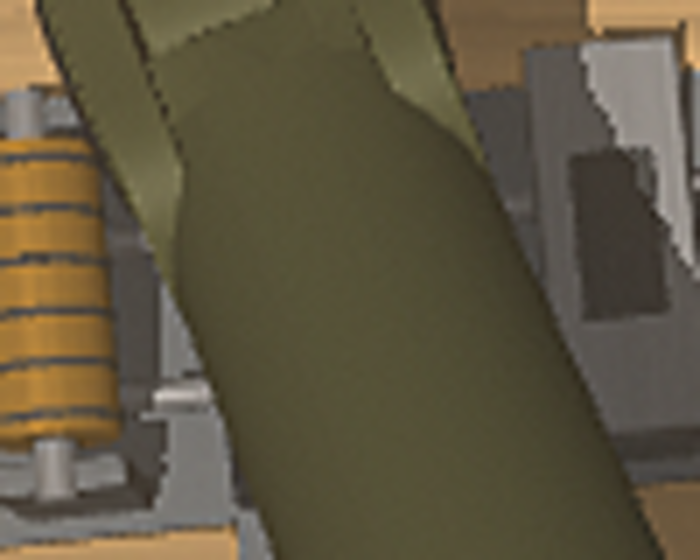

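Request:
play_rows(
  series=[0,0,0,0.004,0,0,0,0,0,0,0.01,0,0,0,0,0,0,0.016,0,0,0,0,0,0,0.02,0,0,0,0,0,0,0.023,0,0,0,0,0,0,0.023,0,0,0,0,0,0,0.023,0,0,0],
)

```text
time: 19.5
position: [0.599, 0.0927, 0.0516]
tool_rot: [-2.123, -2.315, 0.001]
ft_force: [0.6, -0.3, -3.1]
grip_width: 0.568
```

Request:
play_rows(
  series=[0,0,0,0.001,0,0,0,0,0,0,0.0015,0,0,0,0,0,0,0.0015,0,0,0],
)

```text
time: 19.75
position: [0.599, 0.0929, 0.0514]
tool_rot: [-2.123, -2.315, 0.001]
ft_force: [-2.9, -0.1, 4.7]
grip_width: 0.573
```

```bash
python3 - <<'E'
from h import *
show()
E
```

```text
t19.75 pos [0.599  0.0929 0.0514] yaw 94.94 phi 0.00 roll 0.06 F [-2.9 -0.1  4.7] w 0.5725 q [ 0.28  0.43 -0.58  1.73  0.27  1.06 -0.31]
```

Request:
play_rows(
  series=[70,0,0,0,0,0,0,80,0,0,0,0,0,0,90,0,0,0,0,0,0,90,0,0,0,0,0,0,90,0,0,-0.008,0,0,0,90,0,0,-0.03,0,0,0,90,0,0,-0.065,0,0,0,90,0,0,-0.1,0,0,0,90,0,0,-0.135,0,0,0,90,0,0,-0.165,0,0,0],
)

```text
time: 20.58
position: [0.5995, 0.093, 0.2186]
tool_rot: [2.123, 2.315, 0.002]
ft_force: [1.4, -0.1, -0.4]
grip_width: 0.902
```

```bash
python3 - <<'E'
from h import *
p,R=show()
p[:2]=[.599,.0929];p[2]=.0502+.165
# move aside towards -y for view, towards stick region height .25
rel(p,Rtool(94.9,0),[(np.array([.50,-.10,.25]),78,0),(np.array([.46,-.08,.28]),78,0)])
E
```

```text
t20.58 pos [0.5995 0.093  0.2186] yaw 94.95 phi 0.02 roll -0.07 F [ 1.4 -0.1 -0.4] w 0.9022 q [ 0.32  0.29 -0.62  1.55  0.17  1.35 -0.24]
shift [-0.1837, -0.1151, -0.0348] turn [0.0, 0.0, 16.9] rows 5.3 2.4
shift [-0.1604, -0.1533, -0.0648] turn [0.0, 0.0, 16.9] rows 5.5 2.4
```

Request:
play_rows(
  series=[90,-0.01,-0.01,-0.005,0,0,1,90,-0.04,-0.04,-0.02,0,0,4,60,-0.07,-0.07,-0.035,0,0,7,30,-0.1,-0.1,-0.05,0,0,10,0,-0.13,-0.125,-0.06,0,0,13,0,-0.15,-0.142,-0.065,0,0,15,0,-0.16,-0.153,-0.065,0,0,17,0,-0.16,-0.153,-0.065,0,0,17,0,-0.16,-0.153,-0.065,0,0,17],
)

```text
time: 21.33
position: [0.4606, -0.0798, 0.2809]
tool_rot: [-2.443, -1.975, -0.0]
ft_force: [0.0, 0.5, 0.7]
grip_width: 0.455
```

```bash
python3 - <<'E'
from h import *
from bench import *
show()
d={}
for n in('top','scene'):
    im=get_image(n);f=im['frame'][:,:,::-1];d[n]=im
    c=f[165:240,225:325] if n=='top' else f[205:285,320:420]
    cv2.imwrite(f'pics/i_{n}.png',cv2.resize(c,None,fx=8,fy=8 if n=='top' else 7.5,interpolation=cv2.INTER_CUBIC)[:600,:800])
pickle.dump(d,open('im3.pkl','wb'))
E
```

```text
t21.33 pos [ 0.4606 -0.0798  0.2809] yaw 77.89 phi 0.00 roll 0.00 F [0.  0.5 0.7] w 0.4547 q [ 0.61 -0.08 -0.46  1.77 -0.04  1.44 -0.06]
```

View pics/i_scene.png

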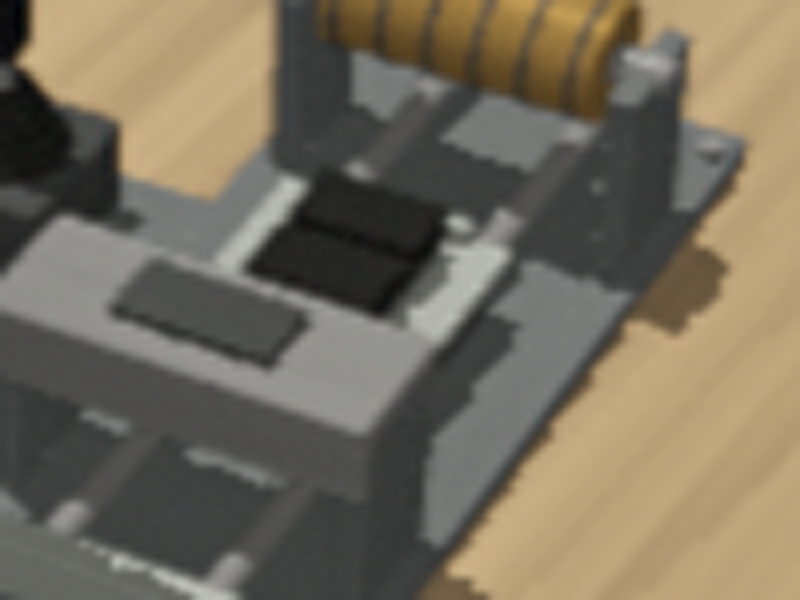

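View pics/i_top.png

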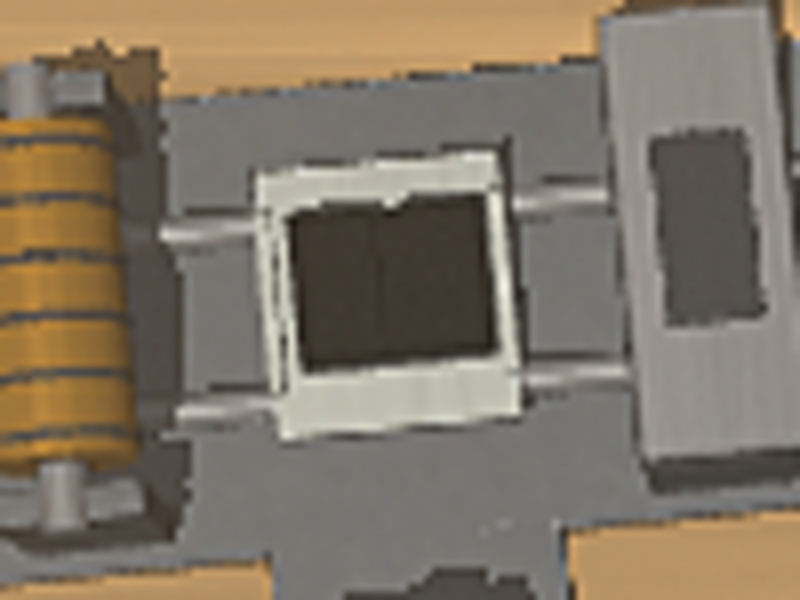

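```bash
python3 - <<'E'
from h import *
d=pickle.load(open('im3.pkl','rb'));T,S=d['top'],d['scene']
B=[(.045,.041,.044),(-.045,.041,.044),(-.045,-.041,.044),(.045,-.041,.044)]
x,r=fit([(T,B,z([(257,174),(282,438),(522,412),(497,152)],8,(225,165)))],[.6,.09,.08]);print('bed',x.round(4),np.degrees(x[2]),r.round(1).tolist())
P=[(.025,.032,.066),(-.025,.032,.066),(-.025,-.032,.066),(.025,-.032,.066)]
y,r=fit([(T,P,z([(289,210),(303,374),(498,357),(485,193)],8,(225,165)))],[.6,.09,.08]);print('pad',y.round(4),np.degrees(y[2]),r.round(1).tolist())
c,s=np.cos(x[2]),np.sin(x[2]);dd=(y-x)[:2];print('rel rig x,y',c*dd[0]+s*dd[1],-s*dd[0]+c*dd[1],np.degrees(y[2]-x[2]))
im=cv2.resize(S['frame'][205:285,320:420,::-1],None,fx=8,fy=7.5,interpolation=cv2.INTER_CUBIC)
E
```

```text
bed [0.599  0.0952 0.0852] 4.882042431320341 [[-0.5, -0.2], [-0.4, 0.3], [0.6, 0.4], [0.3, -0.5]]
pad [0.5985 0.0923 0.0726] 4.160807562567857 [[0.0, 0.8], [-0.2, -0.8], [0.1, -0.8], [0.1, 0.8]]
rel rig x,y -0.0006961869532614623 -0.002824369541000393 -0.7212348687524844
```

```bash
python3 - <<'E'
from h import *
p,R=show()
tg=np.array([.599,.0929,.19])
rel(p,R,[(tg,94.9,0)])
E
```

```text
t21.43 pos [ 0.4612 -0.0782  0.2804] yaw 78.11 phi 0.04 roll 0.07 F [ 0.9  0.2 -0.2] w 0.3652 q [ 0.6  -0.08 -0.46  1.77 -0.04  1.44 -0.06]
shift [0.1958, 0.0997, 0.0904] turn [-0.06, -0.05, -16.79] rows 5.7 2.3
```

Request:
play_rows(
  series=[90,0.015,0.008,0,0,0,-1,90,0.045,0.023,0.005,0,0,-4,90,0.08,0.041,0.02,0,0,-7,90,0.115,0.059,0.04,0,0,-10,90,0.15,0.077,0.06,0,0,-13,90,0.178,0.091,0.078,0,0,-15,90,0.196,0.0997,0.0904,0,0,-16.8,90,0.196,0.0997,0.0904,0,0,-16.8,90,0.196,0.0997,0.0904,0,0,-16.8,90,0.196,0.0997,0.0904,0,0,-16.8],
)

```text
time: 22.27
position: [0.599, 0.0922, 0.1898]
tool_rot: [-2.125, -2.312, 0.001]
ft_force: [-0.1, 0.1, -1.2]
grip_width: 0.889
```

```bash
python3 - <<'E'
from h import *
p,R=show()
rel(p,R,[(np.array([.599,.0929,.0525]),94.9,0)])
E
```

```text
t22.27 pos [0.599  0.0922 0.1898] yaw 94.83 phi 0.06 roll 0.10 F [-0.1  0.1 -1.2] w 0.8894 q [ 0.33  0.31 -0.64  1.59  0.19  1.31 -0.25]
shift [0.0006, 0.0003, 0.1373] turn [-0.1, -0.06, -0.07] rows 3.3 0.0
```

Request:
play_rows(
  series=[90,0,0,0.015,0,0,0,90,0,0,0.045,0,0,0,90,0,0,0.075,0,0,0,90,0,0,0.1,0,0,0,90,0,0,0.12,0,0,0,90,0,0,0.132,0,0,0,90,0,0,0.137,0,0,0,50,0,0,0.137,0,0,0,0,0,0,0.137,0,0,0,0,0,0,0.137,0,0,0],
  force=25,
)

```text
time: 23.1
position: [0.6001, 0.091, 0.0548]
tool_rot: [2.127, 2.31, 0.002]
ft_force: [-0.5, 0.4, -0.2]
grip_width: 0.749
```

Request:
play_rows(
  series=[0,0,0,0,0,0,0,0,0,0,0,0,0,0,0,0,0,0,0,0,0,0,0,0,0,0,0,0,0,0,0,0,0,0,0,0,0,0,0,0,0,0],
)

```text
time: 23.6
position: [0.5993, 0.0911, 0.0538]
tool_rot: [-2.128, -2.311, -0.0]
ft_force: [-1.5, -0.3, 5.4]
grip_width: 0.572
```

```bash
python3 - <<'E'
from h import *
show()
E
```

```text
t23.60 pos [0.5993 0.0911 0.0538] yaw 94.74 phi 0.01 roll 0.00 F [-1.5 -0.3  5.4] w 0.5715 q [ 0.3   0.43 -0.6   1.73  0.28  1.06 -0.32]
```

Request:
play_rows(
  series=[0,0,0,-0.002,0,0,0,0,0,0,-0.005,0,0,0,0,0.001,0,-0.005,0,0,0,0,0.0029,0.0005,-0.005,0,0,-0.5,0,0.0029,0.0005,-0.005,0,0,-0.5,0,0.0029,0.0005,-0.003,0,0,-0.5,0,0.0029,0.0005,-0.001,0,0,-0.5,0,0.0029,0.0005,0,0,0,-0.5,0,0.0029,0.0005,0,0,0,-0.5],
)

```text
time: 24.35
position: [0.5989, 0.0941, 0.0539]
tool_rot: [-2.117, -2.32, 0.002]
ft_force: [-3.1, -0.4, 4.3]
grip_width: 0.57
```

```bash
python3 - <<'E'
from h import *
show()
E
```

```text
t24.35 pos [0.5989 0.0941 0.0539] yaw 95.24 phi 0.00 roll 0.09 F [-3.1 -0.4  4.3] w 0.5703 q [ 0.29  0.43 -0.61  1.73  0.28  1.07 -0.31]
```

Request:
play_rows(
  series=[70,0,0,0,0,0,0,80,0,0,0,0,0,0,90,0,0,0,0,0,0,90,0,0,0,0,0,0,90,0,0,-0.008,0,0,0,90,0,0,-0.03,0,0,0,90,0,0,-0.065,0,0,0,90,0,0,-0.1,0,0,0,90,0,0,-0.135,0,0,0,90,0,0,-0.165,0,0,0],
)

```text
time: 25.18
position: [0.5996, 0.0941, 0.2212]
tool_rot: [2.117, 2.32, 0.002]
ft_force: [0.8, 0.0, -0.5]
grip_width: 0.901
```

Request:
play_rows(
  series=[90,-0.01,-0.01,-0.005,0,0,0,90,-0.04,-0.04,-0.02,0,0,0,60,-0.07,-0.07,-0.035,0,0,0,30,-0.1,-0.1,-0.05,0,0,0,0,-0.13,-0.125,-0.06,0,0,0,0,-0.15,-0.14,-0.06,0,0,0,0,-0.16,-0.148,-0.06,0,0,0,0,-0.16,-0.148,-0.06,0,0,0,0,-0.16,-0.148,-0.06,0,0,0],
)

```text
time: 25.93
position: [0.4665, -0.0791, 0.2788]
tool_rot: [2.119, 2.319, -0.0]
ft_force: [-0.1, 0.2, -0.1]
grip_width: 0.455
```

```bash
python3 - <<'E'
from h import *
from bench import *
show()
d={}
for n in('top','scene'):
    im=get_image(n);f=im['frame'][:,:,::-1];d[n]=im
    c=f[165:240,225:325] if n=='top' else f[180:280,295:420]
    cv2.imwrite(f'pics/j_{n}.png',cv2.resize(c,None,fx=8 if n=='top' else 6,fy=8 if n=='top' else 6,interpolation=cv2.INTER_CUBIC)[:600,:800])
pickle.dump(d,open('im4.pkl','wb'))
show()
E
```

```text
t25.93 pos [ 0.4665 -0.0791  0.2788] yaw 95.15 phi -0.01 roll -0.01 F [-0.1  0.2 -0.1] w 0.4554 q [ 0.65 -0.07 -0.51  1.77 -0.03  1.44  0.24]
t26.03 pos [ 0.4671 -0.0774  0.2783] yaw 95.37 phi 0.04 roll 0.03 F [0.2 0.9 0.2] w 0.3635 q [ 0.65 -0.07 -0.51  1.77 -0.03  1.44  0.24]
```

View pics/j_top.png

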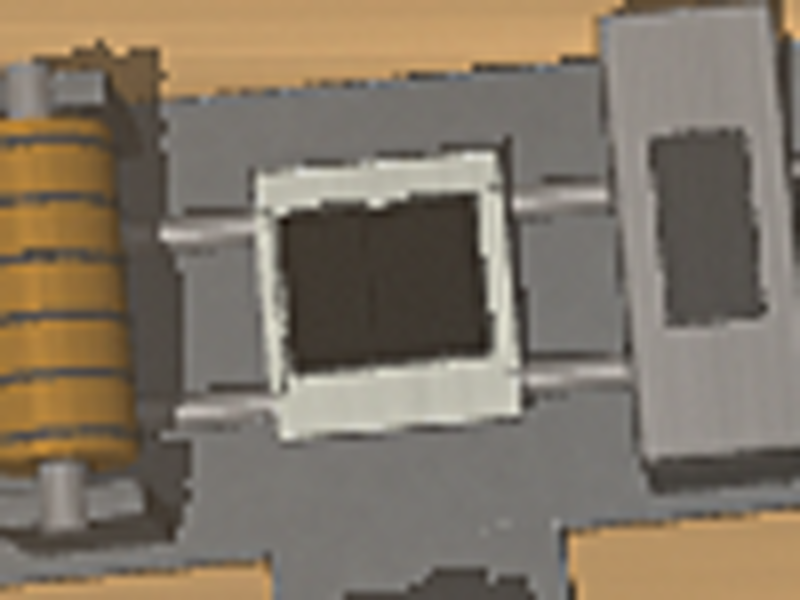

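View pics/j_scene.png

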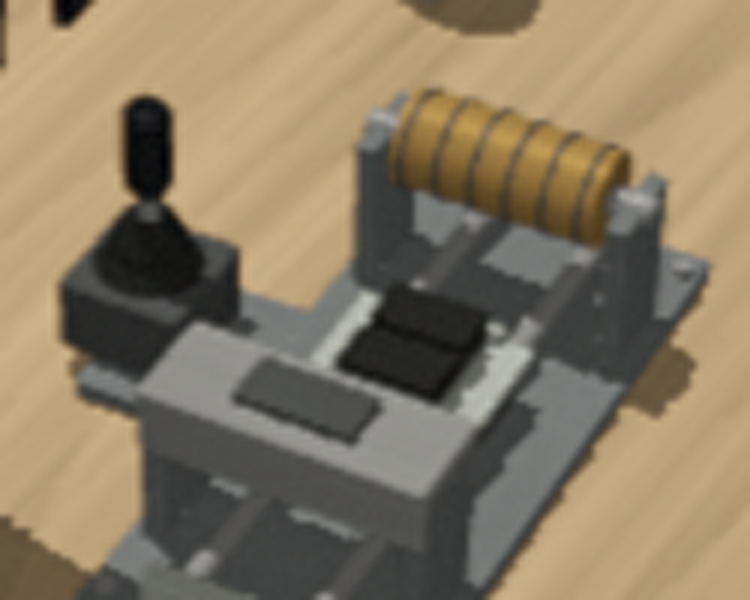

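```bash
python3 - <<'E'
from h import *
p,R=show()
rel(p,R,[(np.array([.4633,.0385,.2]),94.9,0),(np.array([.4633,.0385,.12]),94.9,0)])
E
```

```text
t26.03 pos [ 0.4671 -0.0774  0.2783] yaw 95.37 phi 0.04 roll 0.03 F [0.2 0.9 0.2] w 0.3635 q [ 0.65 -0.07 -0.51  1.77 -0.03  1.44  0.24]
shift [0.1157, 0.0071, 0.0784] turn [-0.03, -0.04, 0.47] rows 3.4 0.1
shift [0.1157, 0.0071, 0.1584] turn [-0.03, -0.04, 0.47] rows 4.7 0.1
```

Request:
play_rows(
  series=[0,0.01,0.001,0.006,0,0,0,0,0.035,0.002,0.024,0,0,0,0,0.065,0.004,0.044,0,0,0,0,0.09,0.0055,0.06,0,0,0,0,0.108,0.0066,0.074,0,0,0,0,0.1157,0.0071,0.095,0,0,0.4,0,0.1157,0.0071,0.12,0,0,0.4,0,0.1157,0.0071,0.145,0,0,0.4,0,0.1157,0.0071,0.1584,0,0,0.4,0,0.1157,0.0071,0.1584,0,0,0.4],
)

```text
time: 26.87
position: [0.4599, 0.0391, 0.1161]
tool_rot: [-2.117, -2.312, 0.007]
ft_force: [-0.8, -0.2, -1.4]
grip_width: 0.004
```

```bash
python3 - <<'E'
from h import *
from bench import *
show()
im=get_image('scene');f=im['frame'][:,:,::-1]
cv2.imwrite('pics/k.png',cv2.resize(f[150:290,270:440],None,fx=4,fy=4,interpolation=cv2.INTER_CUBIC))
show()
E
```

```text
t26.87 pos [0.4599 0.0391 0.1161] yaw 95.04 phi 0.14 roll 0.46 F [-0.8 -0.2 -1.4] w 0.0037 q [ 0.52  0.04 -0.67  2.01  0.03  1.11 -0.07]
t26.92 pos [0.4613 0.0389 0.118 ] yaw 95.02 phi 0.11 roll 0.30 F [-0.   0.5  0.1] w 0.0075 q [ 0.52  0.04 -0.67  2.    0.03  1.11 -0.07]
```

View pics/k.png

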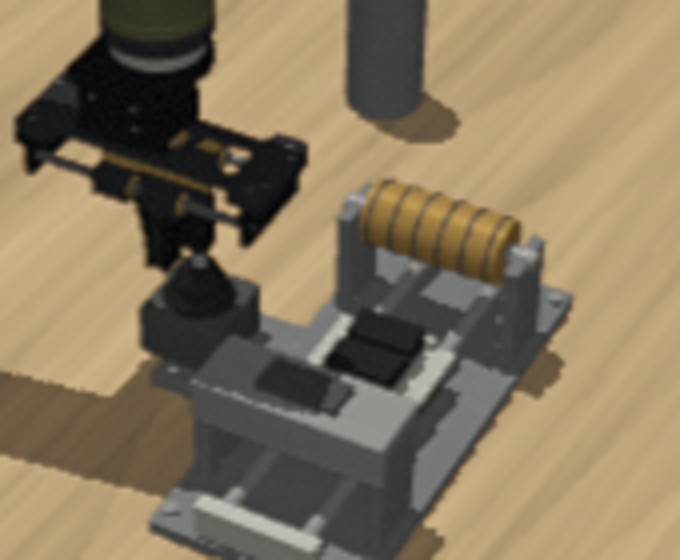

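Request:
play_rows(
  series=[0,0.004,0,0,0,0,0,0,0.01,0,0,0,0,0,0,0.015,0,0,0,0,0,0,0.019,0,0,0,0,0,0,0.022,0,0,0,0,0,0,0.025,0,0,0,0,0,0,0.028,0,0,0,0,0,0,0.031,0,0,0,0,0,0,0.034,0,0,0,0,0,0,0.037,0,0,0,0,0],
)

```text
time: 27.75
position: [0.4601, 0.0729, 0.1201]
tool_rot: [2.126, 2.312, -0.002]
ft_force: [-0.8, -4.1, 4.3]
grip_width: 0.003
```

```bash
python3 - <<'E'
from h import *
show()
E
```

```text
t27.75 pos [0.4601 0.0729 0.1201] yaw 94.78 phi -0.07 roll 0.04 F [-0.8 -4.1  4.3] w 0.0032 q [ 0.48  0.04 -0.7   2.    0.03  1.11 -0.15]
```

Request:
play_rows(
  series=[0,0.002,0,0,0,0,0,0,0.004,0,0,0,0,0,0,0.006,0,0,0,0,0,0,0.008,0,0,0,0,0,0,0.01,0,0,0,0,0,0,0.012,0,0,0,0,0,0,0.014,0,0,0,0,0],
)

```text
time: 28.33
position: [0.4588, 0.0868, 0.1192]
tool_rot: [2.126, 2.312, -0.002]
ft_force: [2.4, -5.9, -0.6]
grip_width: 0.005
```

```bash
python3 - <<'E'
from h import *
from bench import *
show()
for n in('top','scene'):
    im=get_image(n);f=im['frame'][:,:,::-1]
    c=f[155:275,195:350] if n=='top' else f[150:290,270:440]
    cv2.imwrite(f'pics/l_{n}.png',cv2.resize(c,None,fx=4,fy=4,interpolation=cv2.INTER_CUBIC))
show()
E
```

```text
t28.33 pos [0.4588 0.0868 0.1192] yaw 94.80 phi -0.06 roll 0.05 F [ 2.4 -5.9 -0.6] w 0.0054 q [ 0.46  0.05 -0.72  2.    0.04  1.11 -0.19]
t28.43 pos [0.4586 0.0877 0.1192] yaw 94.84 phi 0.01 roll 0.06 F [ 2.7 -4.4 -0.5] w 0.0015 q [ 0.46  0.05 -0.72  2.    0.04  1.11 -0.18]
```

View pics/l_top.png

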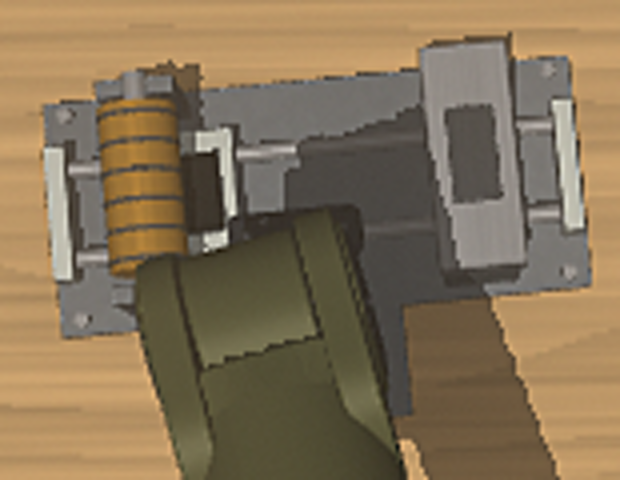

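View pics/l_scene.png

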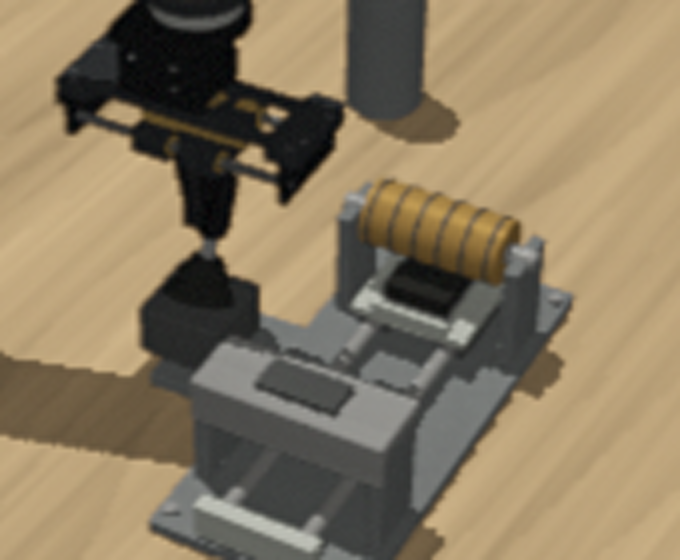

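Request:
play_rows(
  series=[0,0.002,0,0,0,0,0,0,0.004,0,0,0,0,0,0,0.006,0,0,0,0,0],
)

```text
time: 28.68
position: [0.458, 0.0915, 0.1189]
tool_rot: [2.126, 2.312, -0.005]
ft_force: [2.6, -13.0, -1.5]
grip_width: 0.003
```

Request:
play_rows(
  series=[0,0.0015,0,0,0,0,0,0,0.003,0,0,0,0,0],
)

```text
time: 28.85
position: [0.458, 0.0917, 0.1189]
tool_rot: [2.126, 2.308, -0.009]
ft_force: [3.3, -16.4, 0.3]
grip_width: 0.004
```

Request:
play_rows(
  series=[0,0,0,0,0,0,0,0,0,0,0,0,0,0,0,0,0,0,0,0,0,0,0,0,0,0,0,0,0,0,0,0,0,0,0,0,0,0,0,0,0,0,0,0,0,0,0,0,0,0,0,0,0,0,0,0,0,0,0,0,0,0,0,0,0,0,0,0,0,0],
)

```text
time: 29.68
position: [0.458, 0.0916, 0.1189]
tool_rot: [2.127, 2.308, -0.009]
ft_force: [3.2, -13.8, -0.1]
grip_width: 0.007
```

```bash
python3 - <<'E'
from h import *
from bench import *
show()
for n in('top','scene'):
    im=get_image(n);f=im['frame'][:,:,::-1]
    c=f[155:275,195:350] if n=='top' else f[150:290,270:440]
    cv2.imwrite(f'pics/m_{n}.png',cv2.resize(c,None,fx=4,fy=4,interpolation=cv2.INTER_CUBIC))
    if n=='top':
        rp=np.array([.599,.0952,.0852])
        for th in (.36,.40,.45): 
            q=proj(im,pose(rp,[(.03,.24*th-.041,.044),(.03,.24*th-.037,.052)])); print(th,((q-[195,155]+.5)*4).round().tolist())
show()
E
```

```text
t29.68 pos [0.458  0.0916 0.1189] yaw 94.67 phi -0.35 roll 0.12 F [  3.2 -13.8  -0.1] w 0.0070 q [ 0.45  0.05 -0.72  1.99  0.04  1.11 -0.21]
0.36 [[242.0, 149.0], [235.0, 147.0]]
0.4 [[228.0, 151.0], [220.0, 149.0]]
0.45 [[210.0, 152.0], [202.0, 151.0]]
t29.78 pos [0.458  0.0916 0.1189] yaw 94.68 phi -0.35 roll 0.13 F [  2.5 -14.1  -0.3] w 0.0054 q [ 0.45  0.05 -0.72  1.99  0.04  1.11 -0.21]
```

View pics/m_top.png

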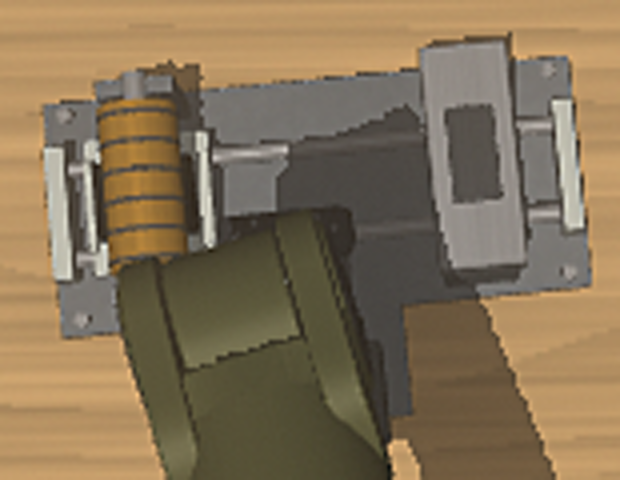

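View pics/m_scene.png

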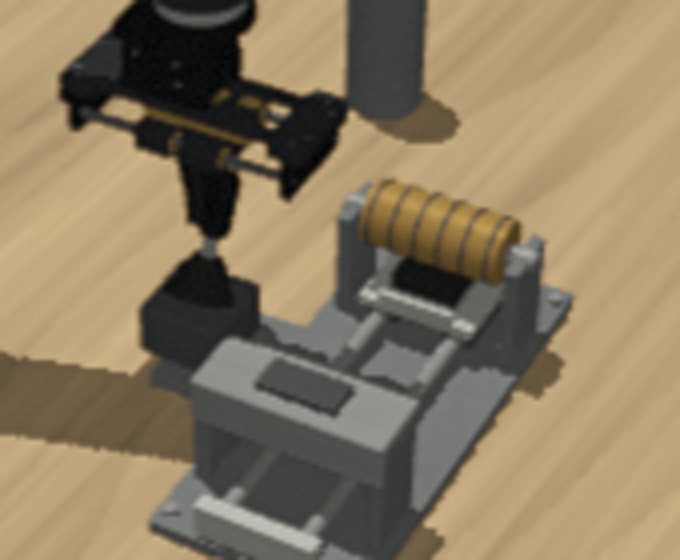

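Request:
play_rows(
  series=[0,0,0,0,0,0,0,0,0,0,0,0,0,0,0,0,0,0,0,0,0,0,0,0,0,0,0,0,0,0,0,0,0,0,0,0,0,0,0,0,0,0,0,0,0,0,0,0,0,0,0,0,0,0,0,0,0,0,0,0,0,0,0,0,0,0,0,0,0,0],
)

```text
time: 30.62
position: [0.458, 0.0916, 0.1189]
tool_rot: [2.127, 2.308, -0.009]
ft_force: [3.3, -14.0, 0.4]
grip_width: 0.004
```

Request:
play_rows(
  series=[0,0,0,0,0,0,0,0,0,0,0,0,0,0,0,0,0,0,0,0,0,0,0,0,0,0,0,0,0,0,0,0,0,0,0,0,0,0,0,0,0,0,0,0,0,0,0,0,0,0,0,0,0,0,0,0,0,0,0,0,0,0,0,0,0,0,0,0,0,0],
)

```text
time: 31.45
position: [0.458, 0.0916, 0.1189]
tool_rot: [2.127, 2.308, -0.009]
ft_force: [3.5, -14.1, -1.1]
grip_width: 0.009
```

Request:
play_rows(
  series=[0,0,0,0,0,0,0,0,0,0,0,0,0,0,0,0,0,0,0,0,0,0,0,0,0,0,0,0],
)

```text
time: 31.78
position: [0.458, 0.0916, 0.1189]
tool_rot: [2.127, 2.308, -0.009]
ft_force: [3.2, -13.0, -0.9]
grip_width: 0.005
```

Request:
play_rows(
  series=[0,-0.002,0,0,0,0,0,0,-0.005,0,0,0,0,0,0,-0.008,0,0,0,0,0,0,-0.011,0,0,0,0,0,0,-0.014,0,0,0,0,0,0,-0.017,0,0,0,0,0,0,-0.02,0,0,0,0,0,0,-0.023,0,0,0,0,0,0,-0.026,0,0,0,0,0,0,-0.029,0,0,0,0,0],
)

```text
time: 32.62
position: [0.4598, 0.0679, 0.1194]
tool_rot: [-2.124, -2.312, 0.001]
ft_force: [-0.7, -0.4, 0.6]
grip_width: 0.007
```

Request:
play_rows(
  series=[0,-0.003,0,0,0,0,0,0,-0.006,0,0,0,0,0,0,-0.009,0,0,0,0,0,0,-0.014,0,0,0,0,0,0,-0.022,0,0,0,0,0,0,-0.032,0,0,0,0,0,0,-0.042,0,0,0,0,0,0,-0.05,0,0,0,0,0,0,-0.052,0,-0.01,0,0,0,0,-0.052,0,-0.035,0,0,0],
)

```text
time: 33.45
position: [0.4622, 0.0146, 0.1527]
tool_rot: [-2.124, -2.306, 0.007]
ft_force: [-0.6, -0.6, 0.1]
grip_width: 0.008
```

Request:
play_rows(
  series=[0,0,0,-0.04,0,0,0,0,-0.02,0,-0.08,0,0,0,0,-0.05,0,-0.11,0,0,0,0,-0.07,0,-0.12,0,0,0,0,-0.08,0,-0.12,0,0,0,0,-0.08,0,-0.12,0,0,0,0,-0.08,0,-0.12,0,0,0],
)

```text
time: 34.03
position: [0.4709, -0.063, 0.2736]
tool_rot: [-2.124, -2.31, 0.001]
ft_force: [0.1, 0.8, -0.2]
grip_width: -0.001
```

```bash
python3 - <<'E'
from h import *
from bench import *
show()
for n in('top','scene'):
    im=get_image(n);f=im['frame'][:,:,::-1]
    c=f[165:240,225:325] if n=='top' else f
    k=8 if n=='top' else 1
    cv2.imwrite(f'pics/n_{n}.png',cv2.resize(c,None,fx=k,fy=k,interpolation=cv2.INTER_CUBIC))
    if n=='scene': cv2.imwrite('pics/n_s2.png',cv2.resize(f[180:280,295:420],None,fx=6,fy=6,interpolation=cv2.INTER_CUBIC))
    else: cv2.imwrite('pics/n_topfull.png',f)
show()
E
```

```text
t34.03 pos [ 0.4709 -0.063   0.2736] yaw 94.82 phi 0.11 roll 0.17 F [ 0.1  0.8 -0.2] w -0.0007 q [ 0.64 -0.06 -0.53  1.77 -0.03  1.43  0.2 ]
t34.13 pos [ 0.4707 -0.0618  0.2732] yaw 94.97 phi 0.10 roll 0.21 F [0.5 0.9 0.3] w 0.0084 q [ 0.64 -0.06 -0.54  1.77 -0.03  1.43  0.2 ]
```

View pics/n_top.png

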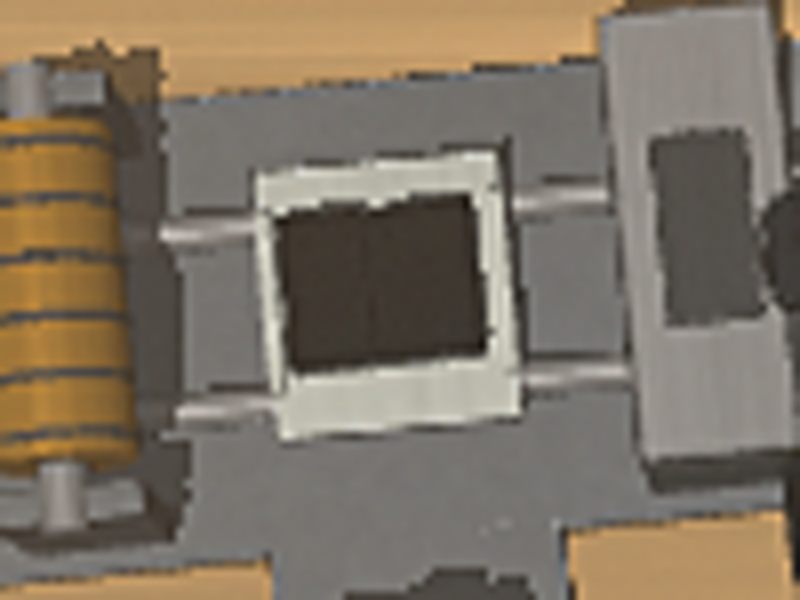

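View pics/n_s2.png

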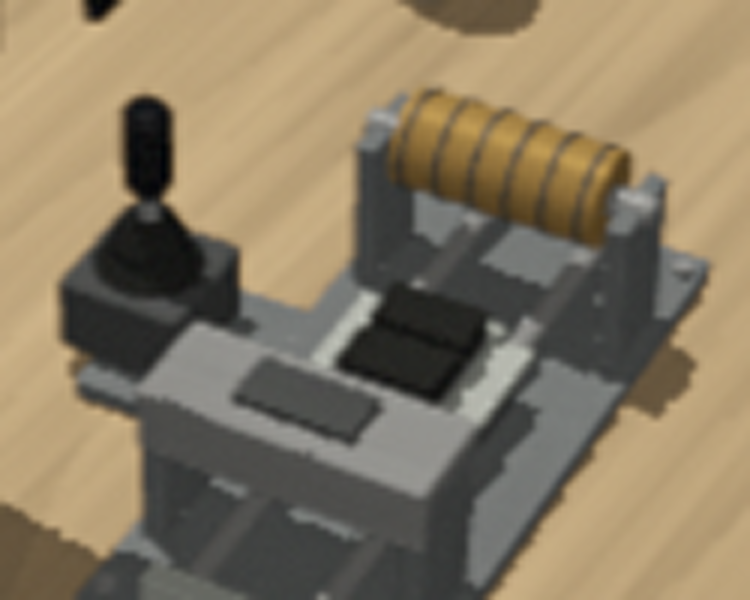

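View pics/n_topfull.png

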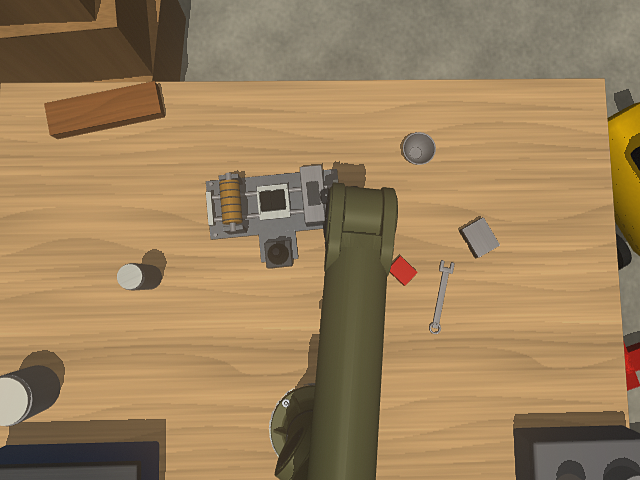

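The stick is centred. The pad lies groove up between the lips at (380,285) in the zoomed top view, about where I placed it. The can (130,277), wrench (440,295) and tin (418,148) are where they were at the start, and the robot is clear of everything.

```bash
python3 - <<'E'
from bench import *
print(close_job())
E
```

```text
the job is handed in; nothing more can be done
None
```

The brake pad is turned over, groove up, on the carriage. It has been run under the brush and back, and the job was handed in at about 34 s of the 72 s allowed.

- **Turning it over:** I flipped the smaller grey pad in two 90° turns on the bench, standing it on its end in between. The pictures confirmed each stage.
- **Placing it:** I then set it on the carriage. The first placing was about 2.8 mm off centre towards the hood, so I re-gripped the pad and shifted it. After that it looked centred between the lips to well under 1 mm; I judged this by eye from edge positions and did not refit it.
- **Pushing the stick:** I pushed the grip towards the brush until it met its end stop. The tool stopped moving while the force rose from about 6 N to about 16 N, and the top picture put the tilt at about 0.45 rad. I held it there for about 3 s, then guided it back towards centre.
- **Last checks:** The stick was centred and the pad had not visibly moved on the carriage. The can, wrench and tin were at their starting places, and the robot was touching nothing.
- **Disagreement:** The two cameras differed by 3 to 6 mm in the rig's position along the rods, which probably caused the first placing error. I relied on the top view for the final centring.

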